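Battery tester: load, cover, hold the plunger at the gauge

TASK

Test the loose AA cell: lay it in the pocket of the battery tester, either way round, and shut the tester's hinged cover over it. Then press the tester's spring plunger down with the fingers until the top of its head is level with the flat top of the gauge pin beside it, and finish while still holding it there: do not let go. Leave the solder spool, the roll of tape and the screwdriver where they are.

Things in the scene. Friction and masses are not known exactly. Their poses are not given: they have to be found in the camera images.
- tester: battery tester fixed to the bench: a grey box 130 (its x) x 170 (its y) x 35 mm high; origin at the centre of its underside, z up, its front faces its -x. The cell pocket and its cover are on the +y half; the plunger and the gauge pin stand on the -y half
- pocket (a point): centre of the pocket's floor, 28 mm above the bench; axes as the tester's. The pocket is a rectangular recess 60 mm long (tester x), 20 mm wide (tester y), 7 mm deep in the 35 mm high top, so a seated cell stands 7 mm proud of the top. At tester (0, 40, 28) mm
- cell: the loose AA cell, 52 mm long (along its own y) and 14 mm across, 24 g, lying on the bench; origin on its underside at mid-length (it acts as a square bar and does not roll)
- cover (a joint): hinge of the tester's cover, rad: 0 shut, 2.2 fully open; starts open, leaning back. Hinge line along tester y at the far (+x) side of the pocket. A light friction hinge (about 0.05 N m): the cover stays nearly where it is left, so it must be swung over and pressed down until shut.
- cover_hinge (a point): middle of the cover's hinge line, fixed on the tester at tester (47, 40, 36) mm; axes as the tester's. The cover is a hood with a clear top and black sides, 88 mm long from the hinge line, 60 mm wide, its top face 16 mm above the hinge line when shut; a seated cell clears it
- cover_tab (a point): top of the small finger tab (24 mm wide, 4 mm thick) that sticks out 16 mm past the cover's free edge; this point is 96 mm from the hinge line and 8 mm above it when shut. It swings with the cover
- plunger: spring plunger: a black round mushroom head 30 mm in diameter, 12 mm thick, on an upright steel shaft, at tester (-20, -55) mm. Origin at the centre of the head's flat top, z up. Released it stands 85 mm above the bench; it goes straight down up to 30 mm against a spring (4 N at the start, 350 N/m: about 15 N at the bottom) and comes back when let go
- gauge: gauge pin: upright steel pin with a flat round 16 mm head at tester (35, -55) mm, 55 mm behind the plunger. Origin at the centre of its flat top, z up. It is set to a different height each time, 8 to 22 mm lower than the released plunger's top, and does not move in use
- microscope: stereo microscope on the bench to the robot's right of the work, not to be used: a round base and a column with a head, some 0.4 m tall and 0.15 m to each side of its origin (centre of its underside); the arm must go round it
- spool: spool of solder, 52 mm diameter, 36 mm high, bystander; origin at the centre of its underside
- driver: small screwdriver, 140 x 15 mm, lying, bystander; origin on its underside at mid-length
- tape: roll of black tape, 62 mm diameter, 19 mm high, bystander; origin at the centre of its underside

How it is judged (in metres and radians):
On the way, in this order (a step that is already met when the one before it is completed fails the run):
1. the cell lies in the pocket, let go (x of cell in the frame of pocket between -0.008 and 0.008 m and y of cell in the frame of pocket between -0.006 and 0.006 m and z of cell in the frame of pocket between -0.004 and 0.004 m and angle between the y axis of cell and the x axis of tester, either way round below 0.2 rad and contact force between the fingers and cell below 0.1 N), for 0.2 s.
2. the cover is shut over it (value of joint cover below 0.06 rad and x of cell in the frame of pocket between -0.008 and 0.008 m and y of cell in the frame of pocket between -0.006 and 0.006 m and z of cell in the frame of pocket between -0.004 and 0.004 m and angle between the y axis of cell and the x axis of tester, either way round below 0.2 rad), for 0.2 s.
3. the fingers press the plunger level with the gauge pin (z of plunger in the frame of gauge between -0.004 and 0.004 m and contact force between the fingers and plunger above 1.5 N and value of joint cover below 0.06 rad), for 0.5 s.
At the end, for the whole second after the job is handed in: cell seated in the pocket (8 mm along, 6 mm across, 4 mm of its floor, 0.2 rad) and not touched by the fingers; cover shut (under 0.06 rad); fingers pressing the plunger with over 1.5 N, its top within 4 mm of the gauge pin's top in height and still (under 10 mm/s) (all of step 1 and all of step 3 and linear speed of plunger below 0.01 m/s); the arm keeps its last pose, push and grip.
It fails at once if the solder spool is pushed away (over 30 mm) (distance of spool from where it was at the start of the episode above 0.03 m).
It fails at once if the screwdriver is pushed away (over 30 mm) (distance of driver from where it was at the start of the episode above 0.03 m).
It fails at once if the roll of tape is pushed away (over 30 mm) (distance of tape from where it was at the start of the episode above 0.03 m).
It also fails if it takes over 64 s, if anything falls off the work surface, if the arm or the gripper's body presses on something with over 40 N, if the wrist force passes 120 N, or if a joint passes its speed limit or range.

ROBOT

A 7-joint arm with a two-finger parallel gripper is mounted at the origin on a cart in front of the work surface, level with it; the furniture and walls round the work are solid. World frame = base frame: x ahead of the robot, y to its left, z up, the work surface at z = 0. Lengths are in mm, angles in rad, forces in N, time in s.
With the tool pointing down it reaches from about 400 to 875 mm from the base axis. Payload 4.4 kg.
Tool frame: the origin (TCP) lies midway between the tips of the shut fingers; the grasp point (between the pads) lies 19 mm behind it; z points along the fingers, y is the line along which they close (so a half turn about z gives the same grasp; the last joint's range is limited). The gripper opens to 85 mm and grips with 20 to 120 N. Pads are 22 mm wide; open, the fingers measure 114 mm over their backs; the gripper's body (76 mm by 85 mm) begins 54 mm behind the grasp point. The pads swing forward as they close: fully open they stand 13 mm farther back than shut.
Start: joints at [-1.21, 0.628, 0.038, 1.517, -0.027, 0.996, -0.02], TCP at [269.052, 591.717, 202.013] pointing down, gripper open.
Joint ranges: [-3.06, 3.06], [-0.37, 2.12], [-1.25, 1.32], [0.18, 2.47], [-1.1, 4.24], [0.23, 1.98], [-2.94, 2.94]. Speed limits (rad/s): [2.57, 2.57, 3.14, 3.14, 3.14, 3.14, 3.14].

INTERFACE

Orientations are given as [roll, pitch, yaw] about the fixed x, y, z axes, in that order (R = Rz(yaw) Ry(pitch) Rx(roll)).
In Python, from cell import monitor, cams, ctrl gives the robot as it stands.
- The arm moves only by the tool drive_tool, never from a script. Its argument "motion" is a list of rows, each an object with "fingers": the opening, from 0 (shut) to 1 (fully open); "linear": the shift along the tool's x, y, z in m, a list of three; "twist": the turn about the tool's z in rad. In form: [{"fingers": fingers, "linear": [x, y, z], "twist": twist}, ...]. A call has 1 to 5 rows; each row shifts and turns the commanded pose from where the row before left it, along the tool's axes as they then stand; what a row does not reach is not made up. A row lasts 1/12 s, in which the tool goes at most 41.7 mm and 7.16 degrees, less where a joint would pass 70% of its speed; a pose out of reach is approached as far as the arm can. A call with a gripper value outside its range is refused whole. The fingers move at their own pace and stop on an object; the grip force is fixed at half the most. Time passes only in rows, so rows that do not move let the fingers close. It gives the time, the measured TCP pose, the force, the opening and the grip force at its end, in the units of the state.
- monitor.read_state(): the state, without advancing time (a new reading comes with each control period).
- cams.get_image(name): name is "scene" or "top"; returns a dict with "color" (384x512x3 uint8, blue, green, red), "K" (3x3 intrinsics, pixels), "R" (3x3) and "t" (3): a world point X has camera coordinates R X + t. Camera axes: x right, y down, z forward; pixel columns grow to the right and rows downward; lengths in mm; the calibration is good to about 2 mm. A picture is of the moment at which its call begins. There is no depth.
- ctrl.finish_job(): hands the job in; it is judged then, once.
The state is a dict: "clock": time; "qpos": joint angles; "qd": joint speeds; "tau": joint torques, N m; "eef_pos": TCP position; "tool_rot": TCP orientation; "force": force on the tool from outside, world axes, zero at the start; "torque": the same for the moment, N m; "width": finger opening in mm; "gripper_force": force on a finger pad.
Only numpy, scipy, OpenCV 4.12 (cv2) and the standard library are available. Lean on these libraries where they do the work, as an engineer would, in place of code of your own. Each camera call takes 0.05 s, during which the arm holds its last target. There are 200 camera calls.

## Working session

There is one attempt and no reset: what is moved stays moved. The work goes in short steps, Python scripts to look and compute and a tool call to move; the robot and the scene stay as the last step left them, time stands still between calls to the robot, and variables do not carry over. Pictures are saved under pics/ and viewed, at most 10 in all, crops included, and the job is handed in when it is done.

Besides the shell and the picture viewer there is one more tool, called after "Call:" in YAML: its name, and indented under it one key for each argument. drive_tool: Moves the arm, as the interface text tells. Its arguments: {"type":"object","properties":{"motion":{"type":"array"}},"required":["motion"]}

```bash
ls; mkdir -p pics; python3 - <<'E'
from cell import monitor,cams,ctrl
import cv2,numpy as np
s=monitor.read_state();print(s)
a=[]
for n in("scene","top"):
    r=cams.get_image(n);cv2.imwrite(f"pics/{n}0.png",r["color"]);print(n,r["K"],r["R"],r["t"])
E
```

```text
pics
{'clock': 0.0, 'qpos': array([-1.20983304,  0.62932058,  0.03845277,  1.51835975, -0.02704026,
        0.99631015, -0.02002942]), 'qd': array([ 0.00093492, -0.00044716, -0.00031444,  0.00095749, -0.00259413,
       -0.00165084, -0.00033053]), 'tau': array([-6.21844583e-05, -5.63392568e+01,  1.22620404e+00, -1.93454951e+01,
        1.10015474e-02,  1.02663619e-02,  1.98647392e-06]), 'eef_pos': array([268.74016557, 591.09945911, 201.10853211]), 'tool_rot': array([-3.13971269e+00, -3.92583658e-06,  2.71476947e+00]), 'force': array([ 0.41916148, -0.11092729, -0.75610248]), 'torque': array([-0.0300533 ,  0.03435431, -0.02209826]), 'gripper_force': 0.0, 'width': 85.18372765398118}
scene [[364.29834977   0.         259.21400223]
 [  0.         364.29834977 192.08308015]
 [  0.           0.           1.        ]] [[ 0.63606064 -0.77150303  0.0144893 ]
 [-0.55711139 -0.4721371  -0.68316429]
 [ 0.53390426  0.42646177 -0.73012095]] [-323.8427461   430.22626054  621.52154109]
top [[410.74256205   0.         247.95578788]
 [  0.         410.74256205 194.27643878]
 [  0.           0.           1.        ]] [[ 0.02628818 -0.99947801  0.0187787 ]
 [-0.99150008 -0.02846363 -0.1269544 ]
 [ 0.12742264 -0.01528168 -0.99173078]] [  61.88405685  586.00050784 1012.70625344]
```

View pics/scene0.png

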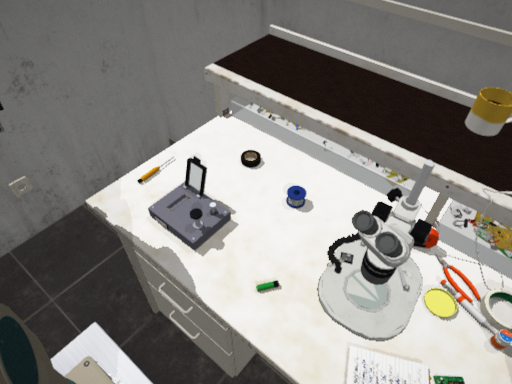

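View pics/top0.png

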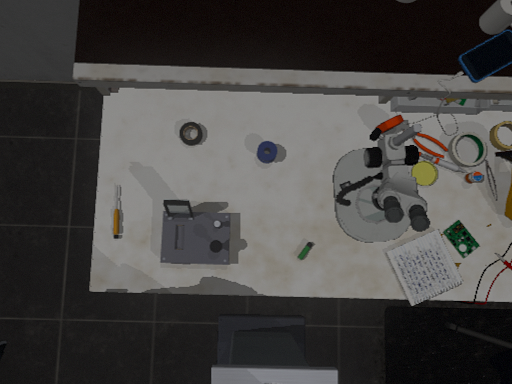

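The scene view shows the tester at about (190,212) with its cover open, the cell at (267,286), the spool at (296,196), the tape at (250,157) and the driver at (155,170). In the top view the tester is at (197,238), the cell at (306,250) and the microscope at (380,195).

```bash
python3 - <<'E'
import cv2,numpy as np
a=cv2.imread("pics/scene0.png")[150:250,140:240]
b=cv2.imread("pics/top0.png")[190:275,155:240]
cv2.imwrite("pics/crops.png",np.hstack([cv2.resize(a,(400,400),interpolation=cv2.INTER_CUBIC),cv2.resize(b,(400,400),interpolation=cv2.INTER_CUBIC)]))
a=cv2.imread("pics/scene0.png")[275:295,250:285]
for n,(y,x) in dict(scene=((270,300),(245,290)),top=((235,265),(290,325))).items():
    i=cv2.imread(f"pics/{n}0.png"); h=cv2.cvtColor(i,cv2.COLOR_BGR2HSV)[y[0]:y[1],x[0]:x[1]]
    m=((h[...,1]>110)&(h[...,0]>40)&(h[...,0]<85)).astype(np.uint8); d=((h[...,2]<90)).astype(np.uint8)
    for k in(m,m|d):
        p=np.argwhere(k)[:,::-1]+[x[0],y[0]]
        print(n,len(p),p.mean(0),cv2.minAreaRect(p.astype(np.float32)))
E
```

```text
scene 93 [265.53763441 285.88172043] ((265.5882568359375, 285.85296630859375), (5.335783958435059, 16.73495864868164), 75.96376037597656)
scene 119 [267.76470588 285.40336134] ((267.6764831542969, 285.7059326171875), (6.063390731811523, 20.858062744140625), 75.96376037597656)
top 58 [303.63793103 251.93103448] ((303.5, 252.0), (4.0, 13.80000114440918), 36.869895935058594)
top 128 [305.6171875 250.1640625] ((305.56378173828125, 250.19464111328125), (6.39000940322876, 20.808490753173828), 34.99201965332031)
```

View pics/crops.png

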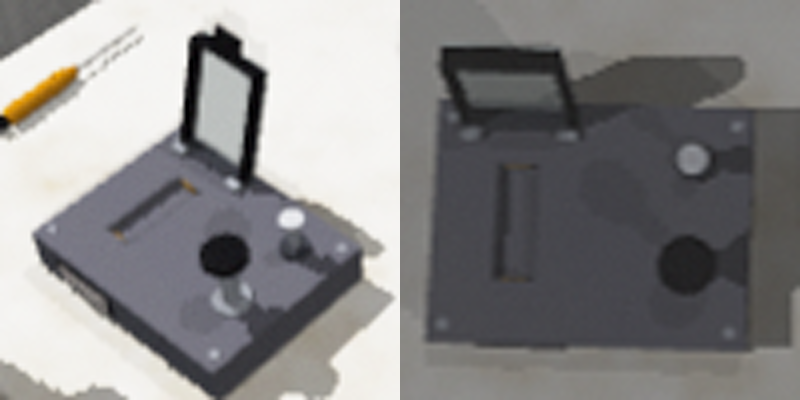

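The crops show the pocket with its four corner screws: top-view screws at crop (453,116), (738,127), (442,324), (728,333), pocket at about (493–538, 165–280), plunger head at (687,265) and gauge at (692,160). In the scene crop the plunger is at (225,255) and the gauge at (292,218).

```bash
cat > h.py <<'E'
import numpy as np,cv2
from cell import monitor,cams
C={}
def cam(n):
    if n not in C: C[n]=cams.get_image(n)
    return C[n]
def ray(n,p):
    c=cam(n);R,t=c["R"],c["t"];d=R.T@np.linalg.inv(c["K"])@[p[0],p[1],1];return -R.T@t,d/np.linalg.norm(d)
def plane(n,p,z):
    o,d=ray(n,p);return o+d*(z-o[2])/d[2]
def tri(p,q):
    A=np.zeros((3,3));b=np.zeros(3);r=[ray("scene",p),ray("top",q)]
    for o,d in r:
        M=np.eye(3)-np.outer(d,d);A+=M;b+=M@o
    X=np.linalg.solve(A,b);return X,[float(np.linalg.norm(np.cross(d,X-o))) for o,d in r]
def proj(n,X):
    c=cam(n);v=c["K"]@(c["R"]@np.array(X)+c["t"]);return v[:2]/v[2]
E
python3 - <<'E'
from h import *
np.set_printoptions(precision=1,suppress=True)
S,T=cam("scene")["color"],cam("top")["color"]
def cen(i,u,v,r,dark,th):
    x0,y0=int(round(u))-r,int(round(v))-r
    g=i[y0:y0+2*r+1,x0:x0+2*r+1].astype(float).mean(2)
    m=np.clip(th-g,0,None) if dark else np.clip(g-th,0,None)
    m=np.minimum(m,20)
    yy,xx=np.mgrid[:2*r+1,:2*r+1];return np.array([(m*xx).sum()/m.sum()+x0,(m*yy).sum()/m.sum()+y0]),int((m>0).sum())
tc=lambda u,v:(155+(u-400)/4.706-.4,190+v/4.706-.4)
sc=lambda u,v:(140+u/4-.4,150+v/4-.4)
q=[]
for u,v in[(453,116),(738,127),(442,324),(728,333)]:
    p,n=cen(T,*tc(u,v),2,False,95);q.append(plane("top",p,35));print("screw",p,n,q[-1])
q=np.array(q);print("centre",q.mean(0),"yaw",np.degrees([np.arctan2(*(q[a]-q[b])[[1,0]]) for a,b in((0,2),(1,3))]),np.degrees([np.arctan2(-(q[a]-q[b])[0],(q[a]-q[b])[1]) for a,b in((0,1),(2,3))]), [np.linalg.norm(q[a]-q[b]) for a,b in((0,2),(1,3),(0,1),(2,3))])
for u,v in[(52,229),(341,247),(214,354)]:
    p,n=cen(S,*sc(u,v),2,False,130);print("scene screw",p,n,plane("scene",p,35))
a,n=cen(S,*sc(225,255),7,True,45);b,m=cen(T,*tc(687,265),7,True,45);print("plunger",a,n,b,m,tri(a,b),plane("top",b,85),plane("scene",a,85))
a,n=cen(S,*sc(292,218),4,False,190);b,m=cen(T,*tc(692,160),4,False,115);print("gauge",a,n,b,m,tri(a,b))
for u,v in[(496,166),(538,167),(492,280),(532,280)]: print("pocket",plane("top",tc(u,v),35),plane("top",tc(u,v),28))
print("tab",plane("top",tc(500,50),100))
# cell ends
for n,p,L,ang in(("scene",(267.7,285.7),20.9,None),("top",(305.6,250.2),20.8,None)):
    print(n,plane(n,p,7),plane(n,p,14))
for n,(c,sz,an) in dict(scene=((267.68,285.7),(6.06,20.86),75.96),top=((305.56,250.2),(6.39,20.8),34.99)).items():
    w=np.radians(an+90);d=np.array([np.cos(w),np.sin(w)])*sz[1]/2
    A,B=plane(n,np.array(c)+d,7),plane(n,np.array(c)-d,7);print(n,A,B,np.linalg.norm(A-B),np.degrees(np.arctan2(*(A-B)[[1,0]])))
cv2.imwrite("pics/cell.png",np.hstack([cv2.resize(S[270:300,250:290],(533,400),interpolation=cv2.INTER_NEAREST)[:,:400],cv2.resize(T[235:265,290:320],(400,400),interpolation=cv2.INTER_NEAREST)]))
for n,u in(("tape",(190,133)),("spool",(267,152)),("driver",(117,220)),("micro",(372,195))):print(n,plane("top",u,20))
E
```

```text
screw [166. 214.] 1 [528.  284.3  35. ]
screw [226.2 216.3] 3 [526.2 131.8  35. ]
screw [163.4 258.2] 4 [417.1 285.1  35. ]
screw [224.4 260.2] 4 [416.2 132.6  35. ]
centre [471.9 208.5  35. ] yaw [-0.4 -0.4] [-0.6 -0.3] [np.float64(110.90706198752508), np.float64(110.0925949732343), np.float64(152.46291781626857), np.float64(152.44893338381564)]
scene screw [152.2 206.2] 10 [420.6 286.8  35. ]
scene screw [224.9 211.4] 7 [529.3 131.2  35. ]
scene screw [193. 238.] 9 [418.7 132.5  35. ]
plunger [195.6 213.5] 95 [215.6 245.8] 117 (array([452.1, 152.5,  80.5]), [1.0205167875387526, 1.0205167875387016]) [451.3 152.8  85. ] [450.6 148.7  85. ]
gauge [212.4 204.3] 25 [216.7 223.3] 25 (array([507. , 152.6,  66. ]), [1.2008693973628695, 1.2008693973629923])
pocket [501.1 260.2  35. ] [501.4 261.3  28. ]
pocket [501.2 237.7  35. ] [501.5 238.7  28. ]
pocket [440.4 259.4  35. ] [440.4 260.5  28. ]
pocket [441.  238.1  35. ] [440.9 239.1  28. ]
tab [556.7 250.7 100. ]
scene [447.7 -75.3   7. ] [444.6 -77.6  14. ]
top [446.2 -75.6   7. ] [446.2 -74.5  14. ]
scene [428.2 -61.8   7. ] [467.5 -89.    7. ] 47.760794537993505 145.287950459135
top [424.  -60.2   7. ] [468.6 -90.8   7. ] 54.0422930346233 145.5160045628405
tape [744.8 234.9  20. ]
spool [699.9  30.5  20. ]
driver [510.2 411.2  20. ]
micro [ 593.6 -246.1   20. ]
```

View pics/cell.png

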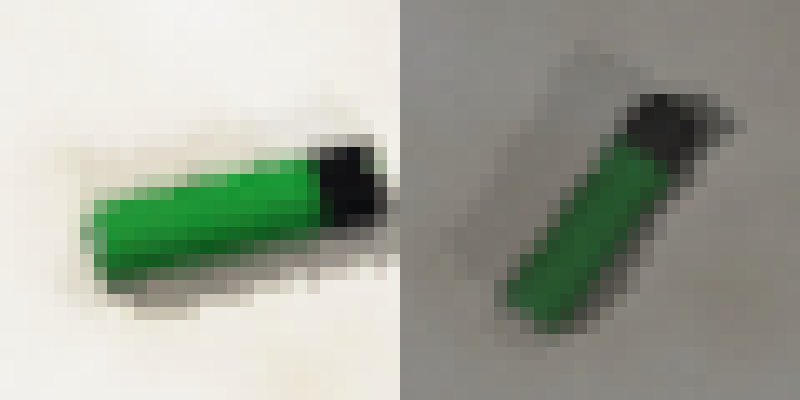

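The cell crops show its green end at scene (257,287.5) and top (299,258), with the black end at scene (278,284). That puts the cell centre at about (447,-75.5) with its axis at -35°. The tester centre is at about (472.4,208.6) with yaw around -0.5°. I'm starting the approach.

Call:
drive_tool:
  motion:
    - {"fingers": 1,"linear": [0,0,0],"twist": 0.09}
    - {"fingers": 1,"linear": [0,0,0],"twist": 0.091}
    - {"fingers": 1,"linear": [-0.0344,-0.0177,0],"twist": 0}
    - {"fingers": 1,"linear": [-0.0344,-0.0177,0],"twist": 0}
    - {"fingers": 1,"linear": [-0.0344,-0.0177,0],"twist": 0}

```text
clock: 0.62
eef_pos: [323.3, 488.2, 201.6]
tool_rot: [-3.141, 0.0, 2.536]
force: [1.3, 0.3, -0.3]
width: 85.6
gripper_force: 0.0
```

Call:
drive_tool:
  motion:
    - {"fingers": 1,"linear": [-0.0344,-0.0177,0],"twist": 0}
    - {"fingers": 1,"linear": [-0.0344,-0.0177,0],"twist": 0}
    - {"fingers": 1,"linear": [-0.0344,-0.0177,0],"twist": 0}
    - {"fingers": 1,"linear": [-0.0344,-0.0177,0],"twist": 0}
    - {"fingers": 1,"linear": [-0.0344,-0.0177,0],"twist": 0}

```text
clock: 1.03
eef_pos: [414.6, 316.6, 202.1]
tool_rot: [3.141, 0.0, 2.534]
force: [1.0, -0.2, 0.2]
width: 85.4
gripper_force: 0.0
```

Call:
drive_tool:
  motion:
    - {"fingers": 1,"linear": [-0.0344,-0.0177,0],"twist": 0}
    - {"fingers": 1,"linear": [-0.0344,-0.0177,0],"twist": 0}
    - {"fingers": 1,"linear": [-0.0232,-0.0334,0],"twist": 0}
    - {"fingers": 1,"linear": [-0.0232,-0.0334,0],"twist": 0}
    - {"fingers": 1,"linear": [-0.0232,-0.0334,0],"twist": 0}

```text
clock: 1.45
eef_pos: [450.1, 126.0, 201.9]
tool_rot: [-3.141, -0.0, 2.534]
force: [0.3, 0.4, -0.2]
width: 85.3
gripper_force: 0.0
```

Call:
drive_tool:
  motion:
    - {"fingers": 1,"linear": [-0.0232,-0.0334,0],"twist": 0}
    - {"fingers": 1,"linear": [-0.0232,-0.0334,0],"twist": 0}
    - {"fingers": 1,"linear": [-0.0232,-0.0334,0],"twist": 0}
    - {"fingers": 1,"linear": [-0.0232,-0.0334,0],"twist": 0}
    - {"fingers": 1,"linear": [-0.0232,-0.0334,0],"twist": 0}

```text
clock: 1.87
eef_pos: [449.8, -77.2, 202.2]
tool_rot: [3.141, 0.0, 2.534]
force: [0.9, 0.7, -0.4]
width: 85.7
gripper_force: 0.0
```

Call:
drive_tool:
  motion:
    - {"fingers": 0.5,"linear": [0,0,0.03],"twist": 0}
    - {"fingers": 0.5,"linear": [0,0,0.03],"twist": 0}
    - {"fingers": 0.5,"linear": [0,0,0.03],"twist": 0}
    - {"fingers": 0.5,"linear": [0,0,0.03],"twist": 0}
    - {"fingers": 0.5,"linear": [0,0,0],"twist": 0}

```text
clock: 2.28
eef_pos: [446.4, -74.9, 77.9]
tool_rot: [-3.137, -0.008, 2.534]
force: [-0.5, -0.2, -0.7]
width: 42.7
gripper_force: 0.0
```

```bash
cat >> h.py <<'E'
def to(tx,ty,tz):
    s=monitor.read_state();r,p,y=s["tool_rot"]
    cx,sx,cp,sp,cy,sy=np.cos(r),np.sin(r),np.cos(p),np.sin(p),np.cos(y),np.sin(y)
    R=np.array([[cy,-sy,0],[sy,cy,0],[0,0,1]])@np.array([[cp,0,sp],[0,1,0],[-sp,0,cp]])@np.array([[1,0,0],[0,cx,-sx],[0,sx,cx]])
    print("clock",s["clock"],"tcp",s["eef_pos"].round(1),"rot",s["tool_rot"].round(3),"F",s["force"].round(1),"w",round(s["width"],1),"g",s["gripper_force"])
    print("tool delta mm",(R.T@(np.array([tx,ty,tz])-s["eef_pos"])).round(1))
E
python3 - <<'E'
from h import *
to(447,-75.5,7);print(monitor.read_state()["qpos"])
cv2.imwrite("pics/s1.png",np.hstack([cv2.resize(cam(n)["color"][y:y+75,x:x+75],(400,400),interpolation=cv2.INTER_CUBIC) for n,x,y in(("scene",230,240),("top",270,210))]))
E
```

```text
clock 2.2833 tcp [446.4 -74.9  77.9] rot [-3.137 -0.008  2.534] F [-0.5 -0.2 -0.7] w 42.7 g 0.0
tool delta mm [-1.4  0.2 70.9]
[ 0.03522413  0.57299232  0.09937193  2.15975417 -0.13141692  0.42361291
  1.20198505]
```

View pics/s1.png

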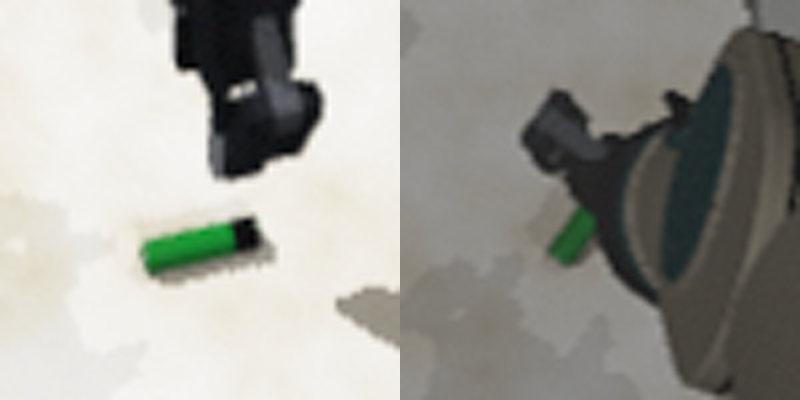

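The fingers are above the cell, which is at scene crop (200,245), with the open line across it. I'm descending.

Call:
drive_tool:
  motion:
    - {"fingers": 0.5,"linear": [0,0,0.018],"twist": 0}
    - {"fingers": 0.5,"linear": [0,0,0.018],"twist": 0}
    - {"fingers": 0.5,"linear": [0,0,0.014],"twist": 0}
    - {"fingers": 0.5,"linear": [0,0,0],"twist": 0}
    - {"fingers": 0.5,"linear": [0,0,0],"twist": 0}

```text
clock: 2.8
eef_pos: [451.1, -75.4, 33.4]
tool_rot: [3.141, 0.002, 2.534]
force: [-0.4, -0.9, 1.0]
width: 42.7
gripper_force: 0.0
```

```bash
python3 - <<'E'
from h import *
to(447,-75.5,7);print(monitor.read_state()["qpos"])
E
```

```text
clock 2.8 tcp [451.1 -75.4  33.4] rot [3.141e+00 2.000e-03 2.534e+00] F [-0.4 -0.9  1. ] w 42.7 g 0.0
tool delta mm [ 3.4 -2.5 26.4]
[ 0.05592299  0.66289718  0.07053403  2.1826837  -0.14806299  0.29848304
  1.21624108]
```

Call:
drive_tool:
  motion:
    - {"fingers": 0.5,"linear": [0.001,-0.0025,0.009],"twist": 0}
    - {"fingers": 0.5,"linear": [0,0,0.008],"twist": 0}
    - {"fingers": 0.5,"linear": [0,0,0],"twist": 0}
    - {"fingers": 0.5,"linear": [0,0,0],"twist": 0}

```text
clock: 3.13
eef_pos: [448.4, -76.8, 15.6]
tool_rot: [3.141, 0.001, 2.534]
force: [-0.1, -0.1, -0.7]
width: 42.6
gripper_force: 0.0
```

```bash
python3 - <<'E'
from h import *
to(447,-75.5,7);print(monitor.read_state()["qpos"])
E
```

```text
clock 3.1333 tcp [448.4 -76.8  15.6] rot [3.141e+00 1.000e-03 2.534e+00] F [-0.1 -0.1 -0.7] w 42.6 g 0.0
tool delta mm [1.9 0.3 8.6]
[ 0.06704098  0.69872757  0.06004676  2.19488396 -0.15623537  0.25099924
  1.22743564]
```

Call:
drive_tool:
  motion:
    - {"fingers": 0.5,"linear": [-0.005,0,0.003],"twist": 0}
    - {"fingers": 0.5,"linear": [0,0,0],"twist": 0}
    - {"fingers": 0.5,"linear": [0,0,0],"twist": 0}

```text
clock: 3.38
eef_pos: [452.7, -80.0, 12.2]
tool_rot: [3.141, 0.001, 2.533]
force: [0.5, 0.2, -0.0]
width: 42.6
gripper_force: 0.0
```

```bash
python3 - <<'E'
from h import *
to(447,-75.5,7);print(monitor.read_state()["qpos"])
E
```

```text
clock 3.3833 tcp [452.7 -80.   12.2] rot [3.141e+00 1.000e-03 2.533e+00] F [ 0.5  0.2 -0. ] w 42.6 g 0.0
tool delta mm [7.2 0.4 5.2]
[ 0.07334474  0.70858084  0.05927629  2.18353737 -0.15465193  0.25231821
  1.23086476]
```

Call:
drive_tool:
  motion:
    - {"fingers": 0.5,"linear": [0,0,0.0055],"twist": 0}
    - {"fingers": 0.5,"linear": [0,0,0],"twist": 0}
    - {"fingers": 0,"linear": [0,0,0],"twist": 0}
    - {"fingers": 0,"linear": [0,0,0],"twist": 0}
    - {"fingers": 0,"linear": [0,0,0],"twist": 0}

```text
clock: 3.8
eef_pos: [451.9, -79.7, 6.5]
tool_rot: [-3.142, -0.0, 2.534]
force: [0.3, 0.1, 0.6]
width: 7.1
gripper_force: 0.0
```

Call:
drive_tool:
  motion:
    - {"fingers": 0,"linear": [0,0,0],"twist": 0}
    - {"fingers": 0,"linear": [0,0,0],"twist": 0}
    - {"fingers": 0,"linear": [0,0,0],"twist": 0}

```text
clock: 4.05
eef_pos: [452.0, -79.7, 6.6]
tool_rot: [3.142, 0.0, 2.534]
force: [-0.4, 0.5, -0.6]
width: 0.2
gripper_force: 0.0
```

```bash
python3 - <<'E'
from h import *
to(447,-75.5,7);print(monitor.read_state()["qpos"])
E
```

```text
clock 4.05 tcp [452.  -79.7   6.6] rot [3.142 0.    2.534] F [-0.4  0.5 -0.6] w 0.2 g 0.0
tool delta mm [ 6.5  0.6 -0.4]
[ 0.07354327  0.72037428  0.05859438  2.18618745 -0.16415276  0.23888248
  1.24013153]
```

```bash
python3 - <<'E'
from h import *
to(447,-75.5,7)
cv2.imwrite("pics/s2.png",np.hstack([cv2.resize(cam(n)["color"][y:y+60,x:x+60],(400,400),interpolation=cv2.INTER_CUBIC) for n,x,y in(("scene",240,255),("top",275,220))]))
print(proj("scene",[452,-79.7,6.6]),proj("scene",[452,-79.7,14]),proj("top",[452,-79.7,6.6]))
E
```

```text
clock 4.05 tcp [452.  -79.7   6.6] rot [3.142 0.    2.534] F [-0.4  0.5 -0.6] w 0.2 g 0.0
tool delta mm [ 6.5  0.6 -0.4]
[270.37280868 285.59920953] [270.49416944 283.96671048] [307.17693047 247.99175039]
```

View pics/s2.png

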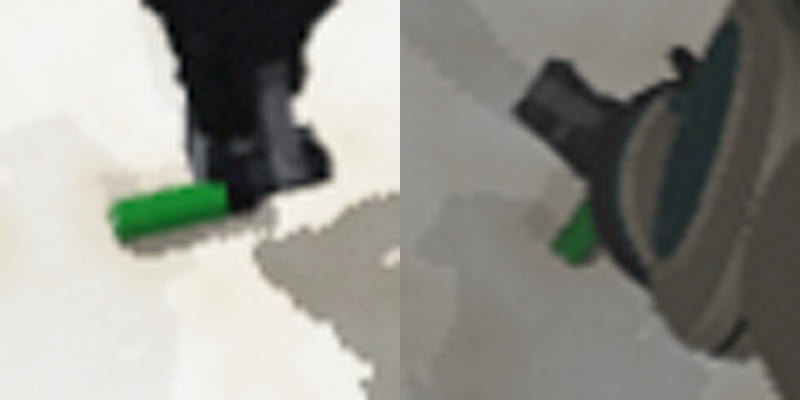

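The fingers shut without the cell: they appear above or behind its black end at scene crop (230,190), and the cell has not moved. I'll check with a contrast-stretched crop that has the projected tool points marked.

```bash
python3 - <<'E'
from h import *
i=cam("scene")["color"][255:300,245:305];k=13
g=(255*(i/255.)**0.45).astype(np.uint8);g=cv2.resize(g,None,fx=k,fy=k,interpolation=cv2.INTER_CUBIC)
t=np.array([452,-79.7,6.6]);ax=np.array([np.cos(2.534),np.sin(2.534),0])
def dot(X,c): 
    p=(proj("scene",X)-[245,255]+.5)*k;cv2.circle(g,tuple(int(v) for v in p),4,c,-1)
for s in(-11,0,11):
    for z in(0,20,40): dot(t+s*ax+[0,0,z],(0,0,255))
c=np.array([447,-75.5,0])
for s in(-26,26):
    for z in(0,14): dot(c+s*ax+[0,0,z],(255,0,0))
cv2.imwrite("pics/s3.png",g)
E
```

```text
(no output)
```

View pics/s3.png

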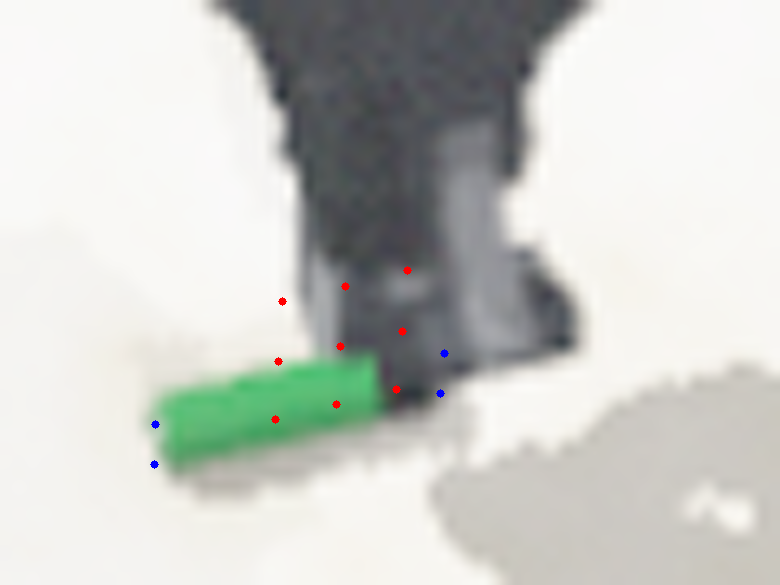

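The crop shows the finger tips ending just above the cell's top edge, at about (330,350). That is higher than the reported TCP at (337,404), and the cell is undisturbed, so the tips seem to stand higher than the reading. I'll open and probe lower, watching force and joint 6.

Call:
drive_tool:
  motion:
    - {"fingers": 0.5,"linear": [0,0,0],"twist": 0}
    - {"fingers": 0.5,"linear": [0,0,0],"twist": 0}
    - {"fingers": 0.5,"linear": [0,0,0.002],"twist": 0}
    - {"fingers": 0.5,"linear": [0,0,0.002],"twist": 0}
    - {"fingers": 0.5,"linear": [0,0,0],"twist": 0}

```text
clock: 4.62
eef_pos: [451.8, -79.7, 2.3]
tool_rot: [-3.141, -0.0, 2.534]
force: [-0.0, -0.1, -0.4]
width: 42.7
gripper_force: 0.0
```

```bash
python3 - <<'E'
from h import *
to(447,-75.5,7);print(monitor.read_state()["qpos"])
E
```

```text
clock 4.6167 tcp [451.8 -79.7   2.3] rot [-3.141 -0.     2.534] F [-0.  -0.1 -0.4] w 42.7 g 0.0
tool delta mm [ 6.3  0.7 -4.7]
[ 0.04540055  0.73185408  0.09984619  2.18809336 -0.29035614  0.23402079
  1.36549811]
```

Call:
drive_tool:
  motion:
    - {"fingers": 0,"linear": [0,0,0],"twist": 0}
    - {"fingers": 0,"linear": [0,0,0],"twist": 0}
    - {"fingers": 0,"linear": [0,0,0],"twist": 0}
    - {"fingers": 0,"linear": [0,0,0],"twist": 0}

```text
clock: 4.95
eef_pos: [452.0, -79.7, 2.6]
tool_rot: [3.141, -0.0, 2.534]
force: [0.1, -0.6, -0.6]
width: 0.4
gripper_force: 0.0
```

Call:
drive_tool:
  motion:
    - {"fingers": 0.5,"linear": [0,0,0],"twist": 0}
    - {"fingers": 0.5,"linear": [0,0,0],"twist": 0}
    - {"fingers": 0.5,"linear": [0,0,0.002],"twist": 0}
    - {"fingers": 0.5,"linear": [0,0,0.002],"twist": 0}
    - {"fingers": 0.5,"linear": [0,0,0.001],"twist": 0}

```text
clock: 5.37
eef_pos: [452.0, -79.7, -2.6]
tool_rot: [-3.142, -0.0, 2.534]
force: [-0.6, -0.7, 0.8]
width: 42.6
gripper_force: 0.0
```

Call:
drive_tool:
  motion:
    - {"fingers": 0.25,"linear": [0,0,0],"twist": 0}
    - {"fingers": 0.25,"linear": [0,0,0],"twist": 0}

```text
clock: 5.53
eef_pos: [451.9, -79.7, -2.5]
tool_rot: [-3.141, -0.0, 2.534]
force: [0.5, -0.1, 0.1]
width: 21.3
gripper_force: 0.0
```

```bash
python3 - <<'E'
from h import *
to(447,-75.5,7);print(monitor.read_state()["qpos"])
r=cam("scene")
t=monitor.read_state()["eef_pos"];ax=np.array([np.cos(2.534),np.sin(2.534),0]);ay=np.array([np.sin(2.534),-np.cos(2.534),0])
i=r["color"][255:300,245:305];k=13
g=(255*(i/255.)**0.45).astype(np.uint8);g=cv2.resize(g,None,fx=k,fy=k,interpolation=cv2.INTER_CUBIC)
def dot(X,c): 
    p=(proj("scene",X)-[245,255]+.5)*k;cv2.circle(g,tuple(int(v) for v in p),4,c,-1)
for s in(-11,11):
    for z in(0,20,40): dot(t+s*ax-10.5*ay+[0,0,z],(0,0,255)); dot(t+s*ax+10.5*ay+[0,0,z],(255,0,0))
cv2.imwrite("pics/s4.png",g)
E
```

```text
clock 5.5333 tcp [451.9 -79.7  -2.5] rot [-3.141 -0.     2.534] F [ 0.5 -0.1  0.1] w 21.3 g 0.0
tool delta mm [ 6.4  0.6 -9.5]
[ 0.01052037  0.74630668  0.15186714  2.19018098 -0.45768264  0.234464
  1.53227187]
```

View pics/s4.png

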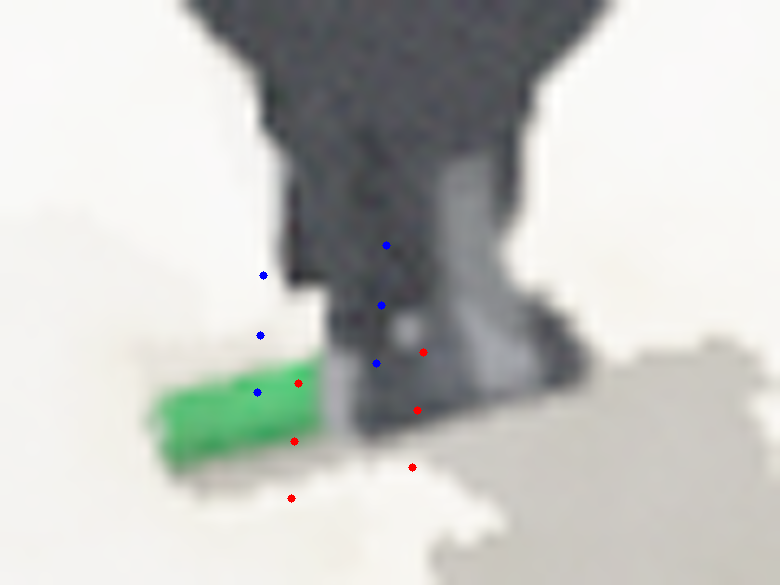

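The near finger now stands in front of the cell, with its bottom edge at about (345,437) beside the cell's lower edge, and the far finger is behind it. The cell is straddled, so I'm closing.

Call:
drive_tool:
  motion:
    - {"fingers": 0,"linear": [0,0,0],"twist": 0}
    - {"fingers": 0,"linear": [0,0,0],"twist": 0}
    - {"fingers": 0,"linear": [0,0,0],"twist": 0}

```text
clock: 5.83
eef_pos: [452.0, -79.7, -2.4]
tool_rot: [3.141, -0.0, 2.534]
force: [0.1, -0.3, -0.2]
width: 0.0
gripper_force: 0.0
```

Call:
drive_tool:
  motion:
    - {"fingers": 0,"linear": [0,0,0.0015],"twist": 0}
    - {"fingers": 0,"linear": [0,0,0.0015],"twist": 0}
    - {"fingers": 0,"linear": [0,0,0],"twist": 0}

```text
clock: 6.08
eef_pos: [451.9, -79.7, -5.6]
tool_rot: [-3.141, -0.0, 2.534]
force: [0.2, 0.2, -0.1]
width: 0.2
gripper_force: 0.0
```

```bash
python3 - <<'E'
from h import *
to(447,-75.5,7);print(monitor.read_state()["qpos"])
h=cv2.cvtColor(cam("scene")["color"],cv2.COLOR_BGR2HSV)[270:300,245:290]
p=np.argwhere((h[...,1]>110)&(h[...,0]>40)&(h[...,0]<85))[:,::-1]+[245,270]
print(len(p),p.mean(0),p.min(0),p.max(0))
E
```

```text
clock 6.0833 tcp [451.9 -79.7  -5.6] rot [-3.141 -0.     2.534] F [ 0.2  0.2 -0.1] w 0.2 g 0.0
tool delta mm [  6.4   0.6 -12.6]
[-0.00333078  0.75503208  0.17279802  2.19123597 -0.5317248   0.23448716
  1.60560734]
78 [264.44871795 286.38461538] [257 283] [274 290]
```

Call:
drive_tool:
  motion:
    - {"fingers": 0,"linear": [0,0,0.002],"twist": 0}
    - {"fingers": 0,"linear": [0,0,0.001],"twist": 0}
    - {"fingers": 0,"linear": [0,0,0],"twist": 0}

```text
clock: 6.38
eef_pos: [451.9, -79.7, -8.6]
tool_rot: [-3.141, -0.0, 2.534]
force: [0.3, 0.6, 0.6]
width: 0.0
gripper_force: 0.0
```

Call:
drive_tool:
  motion:
    - {"fingers": 0,"linear": [0,0,0.001],"twist": 0}
    - {"fingers": 0,"linear": [0,0,0.001],"twist": 0}
    - {"fingers": 0,"linear": [0,0,0],"twist": 0}

```text
clock: 6.63
eef_pos: [451.9, -79.7, -10.6]
tool_rot: [-3.141, -0.0, 2.534]
force: [0.7, 0.1, -0.2]
width: -0.4
gripper_force: 0.0
```

Call:
drive_tool:
  motion:
    - {"fingers": 0,"linear": [0,0,0.001],"twist": 0}
    - {"fingers": 0,"linear": [0,0,0.001],"twist": 0}
    - {"fingers": 0,"linear": [0,0,0.001],"twist": 0}
    - {"fingers": 0,"linear": [0,0,0],"twist": 0}

```text
clock: 6.97
eef_pos: [451.9, -79.7, -13.7]
tool_rot: [-3.141, -0.0, 2.534]
force: [0.4, 0.2, 0.3]
width: 0.2
gripper_force: 0.0
```

```bash
python3 - <<'E'
from h import *
to(447,-75.5,7);print(monitor.read_state()["qpos"])
r=cam("scene")
t=monitor.read_state()["eef_pos"];ax=np.array([np.cos(2.534),np.sin(2.534),0])
x0,y0,w,h,k=235,215,80,85,7
i=r["color"][y0:y0+h,x0:x0+w]
g=(255*(i/255.)**0.45).astype(np.uint8);g=cv2.resize(g,None,fx=k,fy=k,interpolation=cv2.INTER_CUBIC)
def dot(X,c): 
    p=(proj("scene",X)-[x0,y0]+.5)*k;cv2.circle(g,tuple(int(v) for v in p),3,c,-1)
for z in range(0,200,20): dot(t+[0,0,z],(0,0,255))
for s in(-26,0,26): dot(np.array([447,-75.5,14])+s*ax,(255,0,0))
cv2.imwrite("pics/s5.png",g)
E
```

```text
clock 6.9667 tcp [451.9 -79.7 -13.7] rot [-3.141 -0.     2.534] F [0.4 0.2 0.3] w 0.2 g 0.0
tool delta mm [  6.4   0.7 -20.7]
[-0.02908578  0.77710414  0.21164459  2.19342915 -0.68645452  0.23445982
  1.75873147]
```

View pics/s5.png

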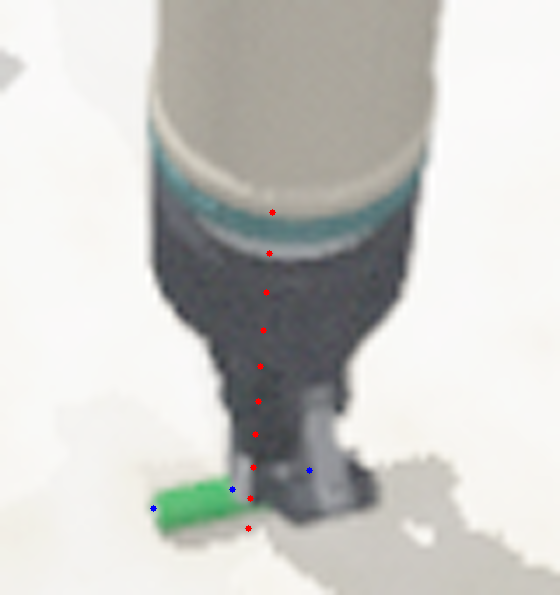

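The picture shows the finger block at about (298–378, 500–522), displaced to the right of the projected tool line at (248,528). Its width in the image changes along the cell's axis as the fingers open, so the closing line doesn't look as assumed. I'll raise, then measure the finger positions open and shut from image differences.

Call:
drive_tool:
  motion:
    - {"fingers": 0,"linear": [0,0,-0.025],"twist": 0}
    - {"fingers": 0,"linear": [0,0,-0.025],"twist": 0}
    - {"fingers": 0,"linear": [0,0,-0.025],"twist": 0}
    - {"fingers": 0,"linear": [0,0,-0.025],"twist": 0}
    - {"fingers": 0,"linear": [0,0,0],"twist": 0}

```text
clock: 7.43
eef_pos: [454.4, -80.4, 89.9]
tool_rot: [3.139, 0.006, 2.534]
force: [0.7, -0.2, -0.6]
width: 0.1
gripper_force: 0.0
```

```bash
python3 - <<'E'
from h import *
to(447,-75.5,7)
np.savez("shut.npz",s=cam("scene")["color"],t=cam("top")["color"])
E
```

```text
clock 7.4333 tcp [454.4 -80.4  89.9] rot [3.139 0.006 2.534] F [ 0.7 -0.2 -0.6] w 0.1 g 0.0
tool delta mm [ 9.4 -0.5 82.9]
```

Call:
drive_tool:
  motion:
    - {"fingers": 1,"linear": [0,0,0],"twist": 0}
    - {"fingers": 1,"linear": [0,0,0],"twist": 0}
    - {"fingers": 1,"linear": [0,0,0],"twist": 0}
    - {"fingers": 1,"linear": [0,0,0],"twist": 0}
    - {"fingers": 1,"linear": [0,0,0],"twist": 0}

```text
clock: 7.95
eef_pos: [451.6, -79.8, 85.9]
tool_rot: [-3.141, -0.001, 2.533]
force: [0.6, 0.6, -0.4]
width: 60.6
gripper_force: 0.0
```

```bash
python3 - <<'E'
from h import *
to(447,-75.5,7)
np.savez("open.npz",s=cam("scene")["color"],t=cam("top")["color"])
a,b=np.load("shut.npz"),np.load("open.npz")
T=monitor.read_state()["eef_pos"];ax=np.array([np.cos(2.534),np.sin(2.534),0]);ay=np.array([np.sin(2.534),-np.cos(2.534),0])
for n,k in(("scene","s"),("top","t")):
    ga,gb=a[k].mean(2),b[k].mean(2)
    print(n,"tcp",proj(n,T),"tips open y",proj(n,T+50*ay+[0,0,13]),proj(n,T-50*ay+[0,0,13]),"x",proj(n,T+50*ax+[0,0,13]),proj(n,T-50*ax+[0,0,13]))
    for nm,m in(("new dark",(gb<ga-35)),("new light",(gb>ga+35))):
        c,l,st,ce=cv2.connectedComponentsWithStats(m.astype(np.uint8))
        for j in range(1,c):
            if st[j,4]>8: print(nm,st[j],ce[j])
E
```

```text
clock 7.95 tcp [451.6 -79.8  85.9] rot [-3.141e+00 -1.000e-03  2.533e+00] F [ 0.6  0.6 -0.4] w 60.6 g 0.0
tool delta mm [ 6.1  1.  78.9]
scene tcp [271.73755897 266.93465713] tips open y [265.21533428 244.33668605] [279.36844778 284.59866424] x [248.66340631 269.11322456] [294.71418778 258.21912081]
new dark [ 47   0  20 133 350] [56.78857143 60.56285714]
new dark [283  39  41  73 132] [302.96212121  77.54545455]
new dark [210  63  10  13  20] [214.5   68.55]
new dark [285  78  10   3  13] [289.53846154  79.23076923]
new dark [240 104   6  10  15] [242.53333333 107.86666667]
new dark [248 123   9  17  29] [252.03448276 131.17241379]
new dark [ 45 134   8  38  77] [ 48.14285714 150.16883117]
new dark [308 137  16  17  33] [315.90909091 145.78787879]
new dark [256 143   3   8  11] [256.90909091 146.81818182]
new dark [270 143  42  12  69] [289.8115942  150.72463768]
new dark [ 48 173   2  16  19] [ 48.15789474 179.47368421]
new dark [258 189  17  15  30] [264.56666667 197.3       ]
new dark [256 195  14  52 148] [261.52702703 226.58783784]
new dark [267 210  23   5  29] [278.20689655 2
[... 777 characters left out ...]
88235294]
new light [288 249   4   7  11] [289.63636364 252.18181818]
new light [277 255   3   4   9] [277.88888889 256.66666667]
new light [315 302   6   4  16] [317.5625 303.3125]
new light [303 304  23  21 177] [312.94915254 312.53107345]
new light [445 367   5  10  19] [447.05263158 370.68421053]
top tcp [312.5824405  248.18236551] tips open y [296.39042678 235.63287956] [330.7993922  260.84495683] x [301.35511474 265.45143427] [325.58715823 231.14818858]
new dark [293 225  13  21  71] [298.77464789 233.6056338 ]
new dark [257 367  26  16  95] [270.89473684 373.10526316]
new dark [239 368  10  14  26] [243.65384615 373.42307692]
new light [306 229   5   4  11] [307.72727273 230.81818182]
```

Call:
drive_tool:
  motion:
    - {"fingers": 0,"linear": [0.0115,0.033,0],"twist": 0}
    - {"fingers": 0,"linear": [0.0115,0.033,0],"twist": 0}
    - {"fingers": 0,"linear": [0.0115,0.033,0],"twist": 0}
    - {"fingers": 0,"linear": [0,0,0.035],"twist": 0}
    - {"fingers": 0,"linear": [0,0,0.035],"twist": 0}

```text
clock: 8.47
eef_pos: [482.8, 26.0, 16.6]
tool_rot: [3.138, 0.004, 2.543]
force: [-0.5, -0.1, -0.8]
width: 16.7
gripper_force: 0.0
```

Call:
drive_tool:
  motion:
    - {"fingers": 0,"linear": [0,0,0],"twist": 0}
    - {"fingers": 0,"linear": [0,0,0],"twist": 0}
    - {"fingers": 0,"linear": [0,0,0.01],"twist": 0}
    - {"fingers": 0,"linear": [0,0,0.01],"twist": 0}
    - {"fingers": 0,"linear": [0,0,0],"twist": 0}

```text
clock: 8.88
eef_pos: [480.2, 20.7, -3.7]
tool_rot: [3.141, -0.0, 2.532]
force: [0.1, -0.6, 0.4]
width: 0.2
gripper_force: 0.0
```

Call:
drive_tool:
  motion:
    - {"fingers": 0,"linear": [0,0,0.002],"twist": 0}
    - {"fingers": 0,"linear": [0,0,0.002],"twist": 0}
    - {"fingers": 0,"linear": [0,0,0.001],"twist": 0}
    - {"fingers": 0,"linear": [0,0,0.001],"twist": 0}
    - {"fingers": 0,"linear": [0,0,0],"twist": 0}

```text
clock: 9.3
eef_pos: [480.3, 21.3, -9.4]
tool_rot: [3.141, 0.0, 2.534]
force: [-0.7, 0.5, -0.1]
width: 0.6
gripper_force: 0.0
```

```bash
python3 - <<'E'
from h import *
to(447,-75.5,7);s=monitor.read_state();print(s["qpos"])
for n in("scene","top"): print(proj(n,s["eef_pos"]),proj(n,s["eef_pos"]+[0,0,20]))
g=cam("scene")["color"].mean(2)
u,v=proj("scene",s["eef_pos"])
u=int(u);v=int(v)
for r in range(v-24,v+12,2): print(r,"".join("#" if x<70 else "+" if x<120 else "." for x in g[r,u-25:u+35]))
print("col0",u-25)
E
```

```text
clock 9.3 tcp [480.3  21.3  -9.4] rot [3.141 0.    2.534] F [-0.7  0.5 -0.1] w 0.6 g 0.0
tool delta mm [-28.  -98.5 -16.4]
[-0.29490652  0.78870088  0.2891774   2.13670222 -0.72134316  0.31145901
  1.57173478]
[244.97956315 256.90074169] [244.86323287 252.31636888]
[268.07730068 236.15212771] [268.5978291  235.95240422]
232 ...................+################+.......................
234 ....................+###############........................
236 .....................###############........................
238 .....................+########++++#.........................
240 ......................#########+++..........................
242 .......................########+++++........................
244 .......................########++++###......................
246 .......................+#######+++#####.....................
248 .......................+########++++###.....................
250 ........................+#######++..........................
252 .........................+#++...............................
254 ............................................................
256 ............................................................
258 ............................................................
260 ............................................................
262 ............................................................
264 ............................................................
266 ............................................................
col0 219
```

Call:
drive_tool:
  motion:
    - {"fingers": 0,"linear": [0,0,0.002],"twist": 0}
    - {"fingers": 0,"linear": [0,0,0.002],"twist": 0}
    - {"fingers": 0,"linear": [0,0,0.001],"twist": 0}
    - {"fingers": 0,"linear": [0,0,0.001],"twist": 0}
    - {"fingers": 0,"linear": [0,0,0],"twist": 0}

```text
clock: 9.82
eef_pos: [480.0, 21.3, -15.8]
tool_rot: [-3.141, -0.0, 2.534]
force: [0.1, -0.3, 0.1]
width: 0.1
gripper_force: 0.0
```

Call:
drive_tool:
  motion:
    - {"fingers": 0,"linear": [0,0,0.001],"twist": 0}
    - {"fingers": 0,"linear": [0,0,0.001],"twist": 0}
    - {"fingers": 0,"linear": [0,0,0.001],"twist": 0}
    - {"fingers": 0,"linear": [0,0,0],"twist": 0}

```text
clock: 10.15
eef_pos: [480.1, 21.3, -18.7]
tool_rot: [-3.141, -0.0, 2.534]
force: [0.3, 0.0, -0.9]
width: 0.1
gripper_force: 0.0
```

Call:
drive_tool:
  motion:
    - {"fingers": 0,"linear": [0,0,0.001],"twist": 0}
    - {"fingers": 0,"linear": [0,0,0.001],"twist": 0}
    - {"fingers": 0,"linear": [0,0,0.001],"twist": 0}
    - {"fingers": 0,"linear": [0,0,0],"twist": 0}

```text
clock: 10.48
eef_pos: [480.1, 21.3, -21.7]
tool_rot: [-3.141, -0.0, 2.534]
force: [0.3, 0.4, -0.5]
width: -0.1
gripper_force: 0.0
```

Call:
drive_tool:
  motion:
    - {"fingers": 0,"linear": [0,0,0.001],"twist": 0}
    - {"fingers": 0,"linear": [0,0,0.001],"twist": 0}
    - {"fingers": 0,"linear": [0,0,0.001],"twist": 0}
    - {"fingers": 0,"linear": [0,0,0],"twist": 0}

```text
clock: 10.82
eef_pos: [480.1, 21.3, -24.7]
tool_rot: [-3.142, -0.0, 2.534]
force: [-1.3, -0.2, 0.5]
width: -0.1
gripper_force: 0.0
```

```bash
python3 - <<'E'
from h import *
to(447,-75.5,7);s=monitor.read_state();print(s["qpos"])
g=cam("scene")["color"].mean(2)
u,v=proj("scene",s["eef_pos"]);print(u,v)
u=int(u);v=int(v)
for r in range(v-24,v+4,1): print(r,"".join("#" if x<70 else "+" if x<120 else "-" if x<180 else "." for x in g[r,u-25:u+35]))
print("col0",u-25)
E
```

```text
clock 10.8167 tcp [480.1  21.3 -24.7] rot [-3.142 -0.     2.534] F [-1.3 -0.2  0.5] w -0.1 g 0.0
tool delta mm [-28.1 -98.4 -31.7]
[-0.27581554  0.81651563  0.26037368  2.13830358 -0.75587362  0.27720769
  1.60406862]
245.02413066024437 260.3453507193833
236 ------............-################+........................
237 -----..............################-........................
238 ----...............-###############-........................
239 ---.................###############-........................
240 --..................###############-........................
241 ---.................#########+++###-........................
242 ----................+########++++#-.........................
243 -----...............-########++++-..........................
244 -----................#########+++...........................
245 -----................-########+++-..........................
246 ----.................-########++++--........................
247 ----.................-########++++##-........----...........
248 ---...................########++++##+-.....-------..........

[... 283 characters left out ...]
...-+#############++-----------..........
254 ......................-+########+++++-------------..........
255 .......................-+#####++-----------.-------.........
256 ........................-#++++------------.....----.........
257 .........................++-----------------...---------....
258 .........................--------------------------------...
259 .........................---------------------------------..
260 ............................-------------------------------.
261 .............................-------------------------------
262 ...............................-----------------------------
263 ................................----------------------------
col0 220
```

Call:
drive_tool:
  motion:
    - {"fingers": 0,"linear": [0,0,0.001],"twist": 0}
    - {"fingers": 0,"linear": [0,0,0.001],"twist": 0}
    - {"fingers": 0,"linear": [0,0,0.001],"twist": 0}
    - {"fingers": 0,"linear": [0,0,0],"twist": 0}

```text
clock: 11.2
eef_pos: [480.1, 21.3, -27.7]
tool_rot: [-3.141, -0.0, 2.534]
force: [0.1, -0.2, -0.2]
width: -0.3
gripper_force: 0.0
```

```bash
python3 - <<'E'
from h import *
s=monitor.read_state();print(s["force"],s["eef_pos"])
ay=np.array([np.sin(2.534),-np.cos(2.534),0]);ax=np.array([np.cos(2.534),np.sin(2.534),0])
for z in(0,4,8,14): 
  L,Rr=plane("scene",(245,256.7),z),plane("scene",(257.5,253),z); print(z,L,Rr,np.linalg.norm(L-Rr),np.degrees(np.arctan2(*(Rr-L)[[1,0]])),"centre",(L+Rr)/2+14.5*ay)
g=cam("top")["color"].mean(2)
u,v=proj("top",s["eef_pos"]);print(u,v);u=int(u);v=int(v)
for r in range(v-34,v+14,2): print(r,"".join("#" if x<45 else "+" if x<75 else "-" if x<100 else "." for x in g[r,u-35:u+35]))
E
```

```text
[ 0.11442533 -0.19579938 -0.22867904] [480.06893382  21.27867349 -27.70921313]
0 [476.19902161  17.51163877   0.        ] [503.87769974   1.0968013    0.        ] 32.180057683299246 -30.670056308374235 centre [498.31630374  21.20907865   0.        ]
4 [474.27255891  15.76102957   4.        ] [501.80408701  -0.56654058   4.        ] 32.00897665707434 -30.670056308374107 centre [496.31626603  19.50210311   4.        ]
8 [472.34609622  14.01042038   8.        ] [499.73047428  -2.22988246   8.        ] 31.83789563084938 -30.67005630837403 centre [494.31622832  17.79512757   8.        ]
14 [469.45640218  11.38450658  14.        ] [496.62005519  -4.72489529  14.        ] 31.58127409151201 -30.670056308374093 centre [491.31617176  15.23466426  14.        ]
267.62170706033623 236.40306755393053
202 .........................................-+++++++#++++................
204 ........................................+--++++#+++++-................
206 ......................................---++++##+++++++++-.............
208 ....................................-------+#+++++++++++++-...........
21
[... 797 characters left out ...]
####+++++++++++++++++++++
232 --------...........+#++++++++++++########+++++++++####++++++++++++++++
234 --------.......-+#+++++++++++++++++++++++++++####+++++###+++++++++++++
236 --------.....-+++++++++++++++++++++++++++++++++++++++#######++++++++++
238 -----++++++++++++++++++++++++++++++++++++++++++++++++++++++###++++++++
240 +++++++++++++++++++++++++++++++++++++++++++++++++++++++++++++###++++++
242 +++++++++++++++++++++++++++++++++++++++++++++++++++++++++++++++###++++
244 ++++++++++++++++++++++++++++++++++++++++++++++++++++++++++++++++####++
246 ++++++++++++++++++++++++++++++++++++++++++++++++++++++++++++++++++###+
248 ++++++++++++++++++++++++++++++++++++++###++++++++++++++++++++++++++###
```

Call:
drive_tool:
  motion:
    - {"fingers": 0,"linear": [0,0,0.001],"twist": 0}
    - {"fingers": 0,"linear": [0,0,0.001],"twist": 0}
    - {"fingers": 0,"linear": [0,0,0.001],"twist": 0}
    - {"fingers": 0,"linear": [0,0,0.001],"twist": 0}
    - {"fingers": 0,"linear": [0,0,0],"twist": 0}

```text
clock: 11.72
eef_pos: [480.3, 21.4, -29.3]
tool_rot: [3.139, 0.0, 2.533]
force: [-4.2, -0.4, 27.6]
width: -0.0
gripper_force: 14.0
```

Call:
drive_tool:
  motion:
    - {"fingers": 0,"linear": [0,0,0.001],"twist": 0}
    - {"fingers": 0,"linear": [0,0,0.001],"twist": 0}
    - {"fingers": 0,"linear": [0,0,0.001],"twist": 0}
    - {"fingers": 0,"linear": [0,0,0],"twist": 0}

```text
clock: 12.05
eef_pos: [480.4, 21.4, -29.5]
tool_rot: [3.137, 0.001, 2.532]
force: [-9.9, 0.8, 62.9]
width: -0.1
gripper_force: 31.6
```

```bash
python3 - <<'E'
from h import *
s=monitor.read_state();print(s["force"],s["eef_pos"],s["tau"])
g=cam("scene")["color"].mean(2)
for r in range(242,266,1): print(r,"".join("#" if x<70 else "+" if x<120 else "-" if x<180 else "." for x in g[r,235:280]))
E
```

```text
[-9.85622351  0.76504415 62.89709053] [480.43601257  21.40747745 -29.53188345] [  0.43324761 -23.34423244   1.10682752  -6.98979646  -0.58702547
  -2.80263796   0.03778543]
242 .....###########+###-........................
243 .....+########+++##-.........................
244 .....-########++++-..........................
245 ......#########+++-..........................
246 ......+########+++-............-.............
247 ......-########+++-..........----............
248 .......########+++++#-..----------...........
249 .......########++++###------------...........
250 .......+###+###++++####-----------...........
251 .......++######++++####+----------...........
252 .......++#######++#####+----------...........
253 .......-+#######+++####+----------...........
254 .......-+#######+++####+----------...........
255 ........++#########++++-----..----...........
256 ........-+######++----------...------........
257 .........-##+++--------------..---------.....
258 ..........++-----------------------------....
259 ..........--------------------------------...
260 .............------------------------------..
261 ..............-------------------------------
262 ................-----------------------------
263 .................----------------------------
264 ...................--------------------------
265 ...................--------------------------
```

Contact with the bench came at a TCP reading of about z = -29. So the true tip sits about 29 mm higher than the reading and about 16 mm further out, which fits a shoulder-type offset. I'll correct for it: lift off and return to the cell.

Call:
drive_tool:
  motion:
    - {"fingers": 0,"linear": [0,0,-0.025],"twist": 0}
    - {"fingers": 0.5,"linear": [0,0,-0.025],"twist": 0}
    - {"fingers": 0.5,"linear": [-0.0066,-0.034,0],"twist": 0}
    - {"fingers": 0.5,"linear": [-0.0066,-0.034,0],"twist": 0}
    - {"fingers": 0.5,"linear": [-0.0066,-0.034,0],"twist": 0}

```text
clock: 12.52
eef_pos: [438.6, -73.7, 16.0]
tool_rot: [3.141, 0.002, 2.538]
force: [0.2, -0.3, -0.2]
width: 42.4
gripper_force: 0.0
```

Call:
drive_tool:
  motion:
    - {"fingers": 0.5,"linear": [0,0,0],"twist": 0}
    - {"fingers": 0.5,"linear": [0,0,0],"twist": 0}
    - {"fingers": 0.5,"linear": [0,0,0],"twist": 0}

```text
clock: 12.77
eef_pos: [438.3, -73.6, 15.5]
tool_rot: [3.141, -0.0, 2.533]
force: [0.5, -0.6, -0.2]
width: 43.0
gripper_force: 0.0
```

```bash
python3 - <<'E'
from h import *
to(438.5,-73.6,-22);s=monitor.read_state();print(s["qpos"])
B=np.array([15,-6.4,29]);T=s["eef_pos"]+B
ay=np.array([np.sin(2.534),-np.cos(2.534),0]);ax=np.array([np.cos(2.534),np.sin(2.534),0])
print("pred tips near/far inner",proj("scene",T-21*ay+[0,0,5]),proj("scene",T+21*ay+[0,0,5]))
i=cam("scene")["color"];g=i.mean(2);h=cv2.cvtColor(i,cv2.COLOR_BGR2HSV)
for r in range(250,296,1): print(r,"".join("G" if 40<c[0]<85 and c[1]>110 else "#" if x<70 else "+" if x<120 else "-" if x<180 else "." for x,c in zip(g[r,245:310],h[r,245:310])))
E
```

```text
clock 12.7667 tcp [438.3 -73.6  15.5] rot [ 3.141 -0.     2.533] F [ 0.5 -0.6 -0.2] w 43.0 g 0.0
tool delta mm [-0.2  0.1 37.5]
[-0.09597694  0.71729436  0.29554575  2.22554688 -0.72958392  0.29236058
  1.79998681]
pred tips near/far inner [274.4450908  283.88813448] [268.80171381 267.38104625]
250 .....-####################################-......................
251 ......+##################################+.......................
252 ......-##################################-.......................
253 .......+################################+........................
254 ........+###############################.........................
255 ........-##############################-.........................
256 .........-############################-..........................
257 ..........-+#########################-...........................
258 ............-#######################-............................
259 .............+#####################+.............................
260 .............-#####################-.............................
261 ..............################
[... 1715 characters left out ...]

286 ...........-GGGGGGGG+++##############-.------------------........
287 ...........-GGGGGGGG++##############+----------------------......
288 ...........-+GGGGGGG+++###########++-----------------------......
289 ............+GGGGGG#+++#######+++---------------------------.....
290 ............-GG#+++++++####+#+------------------------------.....
291 .............+++------+++--...-----------------------------......
292 ..............------............--------------------------.......
293 .................................-------------------------.......
294 ...................................------------------------......
295 ....................................-----------..-----------.....
```

Call:
drive_tool:
  motion:
    - {"fingers": 0.5,"linear": [0,0,0.01],"twist": 0}
    - {"fingers": 0.5,"linear": [0,0,0.01],"twist": 0}
    - {"fingers": 0.5,"linear": [0,0,0.008],"twist": 0}
    - {"fingers": 0.5,"linear": [0,0,0],"twist": 0}
    - {"fingers": 0.5,"linear": [0,0,0],"twist": 0}

```text
clock: 13.23
eef_pos: [438.2, -72.5, -12.9]
tool_rot: [-3.141, -0.001, 2.536]
force: [0.5, -0.5, 0.1]
width: 43.0
gripper_force: 0.0
```

Call:
drive_tool:
  motion:
    - {"fingers": 0.5,"linear": [0,0,0.004],"twist": 0}
    - {"fingers": 0.5,"linear": [0,0,0.004],"twist": 0}
    - {"fingers": 0.5,"linear": [0,0,0.002],"twist": 0}
    - {"fingers": 0.5,"linear": [0,0,0],"twist": 0}
    - {"fingers": 0.5,"linear": [0,0,0],"twist": 0}

```text
clock: 13.65
eef_pos: [438.4, -73.4, -22.3]
tool_rot: [3.141, 0.0, 2.534]
force: [-0.4, 0.3, -0.1]
width: 43.1
gripper_force: 0.0
```

```bash
python3 - <<'E'
from h import *
to(438.5,-73.6,-22);s=monitor.read_state();print(s["qpos"])
i=cam("scene")["color"];g=i.mean(2);h=cv2.cvtColor(i,cv2.COLOR_BGR2HSV)
for r in range(266,302,1): print(r,"".join("G" if 40<c[0]<85 and c[1]>110 else "#" if x<70 else "+" if x<120 else "-" if x<180 else "." for x,c in zip(g[r,245:310],h[r,245:310])))
E
```

```text
clock 13.65 tcp [438.4 -73.4 -22.3] rot [3.141 0.    2.534] F [-0.4  0.3 -0.1] w 43.1 g 0.0
tool delta mm [-0.2 -0.1 -0.3]
[-0.08782464  0.80188123  0.28426628  2.23411975 -1.02327281  0.23841509
  2.0866143 ]
266 ........-+###########################+...........................
267 ..........+#########################+............................
268 ...........-#######################+.............................
269 ............-+####################+..............................
270 .............-####################-..............................
271 ..............+###################-..............................
272 .............-####################-..............................
273 .............-###################+...............................
274 .............-###################-...............................
275 .............-###################-...............................
276 ..............###################-...............................
277 ..............###################+...............................
278 ..............###################+...-........
[... 929 characters left out ...]

292 ..............-----+##########++######+-------------.............
293 ...................-+################+---------------............
294 ...................-++###############------------------..........
295 ...................-++##############+-------------------.........
296 ....................++#############+---------------------........
297 ....................++#########++++------------------------.-....
298 ....................-+######+--....-----------------------------.
299 .....................-+#++-+-.-.....-----------------------------
300 .......................++--------.-...---------------------------
301 .......................-------------..---------------------------
```

Call:
drive_tool:
  motion:
    - {"fingers": 0,"linear": [0,0,0],"twist": 0}
    - {"fingers": 0,"linear": [0,0,0],"twist": 0}
    - {"fingers": 0,"linear": [0,0,0],"twist": 0}
    - {"fingers": 0,"linear": [0,0,0],"twist": 0}
    - {"fingers": 0,"linear": [0,0,0],"twist": 0}

```text
clock: 14.12
eef_pos: [438.4, -73.7, -22.1]
tool_rot: [3.141, 0.0, 2.534]
force: [-0.4, 0.1, 4.9]
width: 12.0
gripper_force: 58.9
```

Call:
drive_tool:
  motion:
    - {"fingers": 0,"linear": [0,0,-0.01],"twist": 0}
    - {"fingers": 0,"linear": [0,0,-0.03],"twist": 0}
    - {"fingers": 0,"linear": [0,0,-0.03],"twist": 0}
    - {"fingers": 0,"linear": [0,0,-0.03],"twist": 0}
    - {"fingers": 0,"linear": [0,0,-0.03],"twist": 0}

```text
clock: 14.53
eef_pos: [437.4, -73.8, 108.8]
tool_rot: [-3.141, -0.001, 2.533]
force: [2.1, -0.2, -0.9]
width: 11.9
gripper_force: 58.8
```

Call:
drive_tool:
  motion:
    - {"fingers": 0,"linear": [0,0,0],"twist": -0.12}
    - {"fingers": 0,"linear": [0,0,0],"twist": -0.12}
    - {"fingers": 0,"linear": [0,0,0],"twist": -0.12}
    - {"fingers": 0,"linear": [0,0,0],"twist": -0.12}
    - {"fingers": 0,"linear": [0,0,0],"twist": -0.12}

```text
clock: 14.95
eef_pos: [438.0, -73.6, 107.6]
tool_rot: [3.142, 0.0, 3.14]
force: [-0.2, -0.4, 0.4]
width: 11.7
gripper_force: 58.7
```

Call:
drive_tool:
  motion:
    - {"fingers": 0,"linear": [0,0,0],"twist": 0}
    - {"fingers": 0,"linear": [0,0,0],"twist": 0}
    - {"fingers": 0,"linear": [0,0,0],"twist": 0}

```text
clock: 15.2
eef_pos: [438.0, -73.9, 107.5]
tool_rot: [3.142, -0.0, 3.131]
force: [0.2, -0.3, -0.3]
width: 12.0
gripper_force: 58.7
```

```bash
cat >> h.py <<'E'
def green(n,lo,hi):
    i=cam(n)["color"];h=cv2.cvtColor(i,cv2.COLOR_BGR2HSV);(u,v),(p,q)=lo,hi
    g=h[v:q,u:p];pt=np.argwhere((g[...,0]>40)&(g[...,0]<85)&(g[...,1]>100)&(g[...,2]>30))[:,::-1]+[u,v]
    return pt
def art(n,u,v,p,q):
    i=cam(n)["color"];g=i.mean(2);h=cv2.cvtColor(i,cv2.COLOR_BGR2HSV)
    for r in range(v,q): print(r,"".join("G" if 40<c[0]<85 and c[1]>100 else "#" if x<45 else "+" if x<75 else "-" if x<110 else "." for x,c in zip(g[r,u:p],h[r,u:p])))
E
python3 - <<'E'
from h import *
to(457,-50,100);s=monitor.read_state();print(s["qpos"])
for n in("scene","top"):
    pt=green(n,(200,150),(340,310));print(n,len(pt),pt.min(0),pt.max(0),pt.mean(0))
T=s["eef_pos"];print(proj("scene",T+[15,-6,29]),proj("top",T+[15,-6,29]))
E
```

```text
clock 15.2 tcp [438.  -73.9 107.5] rot [ 3.142 -0.     3.131] F [ 0.2 -0.3 -0.3] w 12.0 g 58.73534917831421
tool delta mm [-18.7  24.1   7.5]
[-0.26321767  0.55937128  0.53258934  2.17515197 -0.55155248  0.5400095
  2.24542335]
scene 45 [260 253] [267 263] [264.04444444 258.11111111]Traceback (most recent call last):
  File "<stdin>", line 4, in <module>
    return umr_minimum(a, axis, None, out, keepdims, initial, where)
ValueError: zero-size array to reduction operation minimum which has no identity
```

Call:
drive_tool:
  motion:
    - {"fingers": 0,"linear": [-0.0028,0.0398,0],"twist": 0}
    - {"fingers": 0,"linear": [-0.0028,0.0398,0],"twist": 0}
    - {"fingers": 0,"linear": [-0.0028,0.0398,0],"twist": 0}
    - {"fingers": 0,"linear": [-0.0028,0.0398,0],"twist": 0}

```text
clock: 15.63
eef_pos: [450.5, 86.8, 107.4]
tool_rot: [-3.141, -0.0, 3.131]
force: [1.4, -0.4, 1.0]
width: 12.6
gripper_force: 58.8
```

Call:
drive_tool:
  motion:
    - {"fingers": 0,"linear": [-0.0028,0.0398,0],"twist": 0}
    - {"fingers": 0,"linear": [-0.0028,0.0398,0],"twist": 0}
    - {"fingers": 0,"linear": [-0.0028,0.0398,0],"twist": 0}
    - {"fingers": 0,"linear": [-0.0028,0.0398,0],"twist": 0}
    - {"fingers": 0,"linear": [0,0,0],"twist": 0}

```text
clock: 16.05
eef_pos: [462.4, 255.0, 106.6]
tool_rot: [3.137, 0.0, -3.138]
force: [-0.2, 0.7, -1.0]
width: 12.0
gripper_force: 58.8
```

Call:
drive_tool:
  motion:
    - {"fingers": 0,"linear": [0,0,0.02],"twist": 0}
    - {"fingers": 0,"linear": [0,0,0.02],"twist": 0}
    - {"fingers": 0,"linear": [0,0,0],"twist": 0}
    - {"fingers": 0,"linear": [0,0,0],"twist": 0}
    - {"fingers": 0,"linear": [0,0,0],"twist": 0}

```text
clock: 16.47
eef_pos: [463.6, 244.0, 68.1]
tool_rot: [-3.141, 0.001, 3.133]
force: [0.6, -0.1, 0.6]
width: 11.9
gripper_force: 58.8
```

```bash
python3 - <<'E'
from h import *
to(464,244.5,10);s=monitor.read_state();print(s["qpos"])
np.savez("pre.npz",s=cam("scene")["color"],t=cam("top")["color"])
for n in("scene","top"):
    pt=green(n,(140,150),(340,310))
    if len(pt): print(n,len(pt),pt.min(0),pt.max(0),pt.mean(0))
print("pocket",[proj("scene",[472.4+a,248.7+b,35]).round(1) for a in(-30,30) for b in(-10,10)])
art("scene",145,165,225,225)
E
```

```text
clock 16.4667 tcp [463.6 244.   68.1] rot [-3.141e+00  1.000e-03  3.133e+00] F [ 0.6 -0.1  0.6] w 11.9 g 58.81081402301788
tool delta mm [-0.4  0.5 58.1]
[-0.8950151   0.72232393  0.5551559   1.99718676 -0.65798161  0.60553531
  1.66823769]
scene 25 [167 185] [181 193] [170.24 189.84]
pocket [array([171. , 210.5]), array([165.9, 206.7]), array([188.3, 197.3]), array([183.2, 193.7])]
165 .........-#######################+++-.....###-.....-+####-......................
166 ..........+######################++++-....###-.......-####+.....................
167 ..........-#######################++++....###-.........+####-...................
168 ...........#######################++++--.-###...........-####-..................
169 ..........-+######################++++++####+............-###...................
170 .........--+#######################+++++++##+.............###...................
171 .......------+#+-#####################++++###.............###...................
172 ......-----......################+####++++##+............-###...................
173 .....-----.......#############
[... 3685 characters left out ...]
++++++------++++++++
217 .......-++--+++-........................-++---##########+++++++++++++-----++++++
218 .........+-.-+#+--.......................---..-+######+++++++++++++++++---++++++
219 ..........-...+++--.............................-+++++-+++++++++++++++++++++++++
220 ...............-++--.......-......................-----+++++++++++++++++++++++++
221 ..............-.-++---............................-------+++++++++++++++++++++++
222 ..............-...+++--............................----.--++++++++++++++++++++++
223 ...............-...-++---..........................----..-++++++++++++++++++++++
224 ....................-++--..........................-----.--++++++++++++++++++++-
```

```bash
python3 - <<'E'
from h import *
for z in(92,97,102): print(z,plane("scene",(169.3,190.3),z))
print("pred end at z99:",proj("scene",[446.4,248.7,99]), "box",[proj("scene",[446.4,248.7+b,99+c]).round(1) for b in(-7,7) for c in(-7,7)])
i=cam("scene")["color"][183:197,163:176]
for r in range(14): print(183+r," ".join("%3d/%3d/%3d"%tuple(x) for x in i[r]))
pt=green("top",(100,150),(300,310));print(pt)
E
```

```text
92 [457.11123181 248.10374845  92.        ]
97 [454.5122002  243.86476892  97.        ]
102 [451.91316858 239.62578938 102.        ]
pred end at z99: [165.31239515 190.64729474] box [array([167.7, 193.9]), array([166.7, 190. ]), array([163.9, 191.3]), array([162.9, 187.3])]
183 239/242/244 240/243/244 230/232/233 139/139/136  47/ 47/ 43  17/ 15/ 15  20/ 20/ 19  51/ 48/ 46  90/ 85/ 83  74/ 70/ 67  46/ 42/ 40  19/ 15/ 15  22/ 18/ 16
184 238/242/244 237/242/243 232/235/237 171/174/175  60/ 59/ 57  21/ 18/ 18  22/ 22/ 22  46/ 43/ 42  86/ 83/ 79  88/ 85/ 82  64/ 61/ 59  23/ 19/ 18  22/ 17/ 17
185 237/242/243 237/241/243 233/238/240 202/208/211  78/ 76/ 73  21/ 16/ 17  17/ 17/ 16  35/ 31/ 32  72/ 69/ 66  94/ 91/ 85  82/ 78/ 75  25/ 21/ 21  23/ 19/ 20
186 237/242/243 236/240/242 236/240/242 221/228/230 118/119/118  32/ 32/ 31  15/ 18/ 16  31/ 36/ 28  65/ 70/ 61  93/ 90/ 87  84/ 81/ 78  40/ 36/ 36  20/ 19/ 17
187 237/242/243 237/242/243 236/240/242 229/234/237 185/191/194  76/ 77/ 78  22/ 36/ 19  27/ 52/ 20  58/ 70/ 52  97/ 92/ 88  84/ 82/ 77  46/ 42/ 41  22/ 20/ 20
188 237/242/243 236/241/2
[... 717 characters left out ...]
3/ 74/ 24  68/ 86/ 60 109/103/100 117/108/108 122/113/113
193 230/237/241 229/236/239 216/228/231 174/187/188 100/112/105  80/ 99/ 83  45/ 83/ 37  48/ 77/ 37  75/ 87/ 64 109/105/ 97 131/120/121 131/120/120 130/118/118
194 232/237/240 226/233/236 214/224/229 184/190/194 118/121/114  91/ 99/ 88  79/ 90/ 72  99/101/ 88 120/111/106 130/117/118 134/121/124 129/117/118 131/119/120
195 226/232/234 202/207/213 185/186/190 154/147/149 128/116/116 119/113/108 121/114/111 132/120/120 131/117/118 131/119/119 132/119/121 130/119/118 130/118/121
196 197/202/203 155/148/150 131/120/121 130/117/119 129/117/117 130/117/118 129/117/119 131/119/120 130/118/117 131/120/120 132/120/121 134/121/122 131/121/121
[]
```

Call:
drive_tool:
  motion:
    - {"fingers": 0,"linear": [0.004,0.003,0.02],"twist": 0}
    - {"fingers": 0,"linear": [0,0,0.02],"twist": 0}
    - {"fingers": 0,"linear": [0,0,0.005],"twist": 0}
    - {"fingers": 0,"linear": [0,0,0],"twist": 0}
    - {"fingers": 0,"linear": [0,0,0],"twist": 0}

```text
clock: 17.08
eef_pos: [459.6, 247.2, 23.1]
tool_rot: [3.142, 0.001, 3.133]
force: [-0.3, -1.2, 1.5]
width: 11.6
gripper_force: 58.8
```

```bash
python3 - <<'E'
from h import *
s=monitor.read_state();print(s["eef_pos"],s["force"],s["qpos"])
z0=s["eef_pos"][2]+31-7
print("cell bottom z est",z0,"target box at that z",[proj("scene",[446.4,248.7+b,z0+c]).round(1) for b in(-7,7) for c in(0,14)])
art("scene",155,180,200,220)
i=cam("scene")["color"][190:212,160:176]
for r in range(22): print(190+r," ".join("%3d/%3d"%(x[1],x[2]) for x in i[r]))
E
```

```text
[459.64670011 247.23729411  23.05372947] [-0.31233972 -1.24545487  1.46654241] [-0.85185781  0.78604881  0.47335796  2.02158806 -0.72854684  0.50539134
  1.72049229]
cell bottom z est 47.05372947423265 target box at that z [array([170.7, 205.9]), array([169.8, 202.3]), array([167. , 203.3]), array([166.1, 199.6])]
180 ..#####################++++-...##+...........
181 ..+#####################++++..+##+...........
182 ...-####################++++--####...........
183 ....#####################++++++###-..........
184 .....#++##################++++++##+..........
185 ........###################+++++###+.........
186 ........#####################++++###-........
187 ........-###########+#########++###+++-......
188 .........###########+#############+++++-.....
189 ..........######################++++++++-....
190 ...........++##################+----+++++--..
191 ............+##################--..--++++++--
192 ............##################+-...----++++++
193 ............+################+-.....----+++++
194 ............-################+-.......----..+
195 ............-#################
[... 3419 characters left out ...]
  64/ 33  65/ 56  89/ 90 108/109 107/109
207 108/111 107/108 107/107 106/108 108/110 107/110  94/ 96  74/ 77  65/ 67  74/ 69  71/ 57  80/ 74  90/ 90 107/108 106/107 102/104
208 108/110 106/107 110/109 108/108 108/109 107/108 106/107 102/103  93/100  88/103  87/ 95 106/107 107/108 107/106 100/100  86/ 87
209 108/108 109/109 107/109 110/110 109/110 108/111 109/109 108/110 108/112 108/119 104/116 103/106 101/ 99  97/ 98  82/ 84  63/ 64
210 106/107 109/110 107/107 108/109 109/109 108/107 108/109 108/110 108/109 104/104 100/101  92/ 96  84/ 85  78/ 78  65/ 65  57/ 58
211 107/109 107/109 111/110 110/111 109/110 109/110 108/109 109/110 110/111 109/110 105/105  95/ 93  75/ 73  55/ 56  57/ 58  57/ 58
```

Call:
drive_tool:
  motion:
    - {"fingers": 0,"linear": [0.002,0.0025,0],"twist": 0}
    - {"fingers": 0,"linear": [0,0,0.003],"twist": 0}
    - {"fingers": 0,"linear": [0,0,0.003],"twist": 0}
    - {"fingers": 0,"linear": [0,0,0],"twist": 0}
    - {"fingers": 0,"linear": [0,0,0],"twist": 0}

```text
clock: 17.55
eef_pos: [457.0, 250.0, 16.4]
tool_rot: [-3.142, -0.0, 3.134]
force: [0.4, -0.2, -0.8]
width: 12.0
gripper_force: 58.8
```

Call:
drive_tool:
  motion:
    - {"fingers": 0,"linear": [0,0,0.001],"twist": 0}
    - {"fingers": 0,"linear": [0,0,0.001],"twist": 0}
    - {"fingers": 0,"linear": [0,0,0],"twist": 0}
    - {"fingers": 0,"linear": [0,0,0],"twist": 0}

```text
clock: 17.88
eef_pos: [457.1, 249.9, 14.4]
tool_rot: [-3.141, -0.0, 3.134]
force: [0.6, 0.4, -0.9]
width: 11.9
gripper_force: 58.8
```

```bash
python3 - <<'E'
from h import *
s=monitor.read_state();print(s["eef_pos"],s["force"],s["torque"])
for z0 in(35,38):print(z0,"far,near x bottom,top",[proj("scene",[446.4,248.7+b,z0+c]).round(1) for b in(7,-7) for c in(0,14)])
i=cam("scene")["color"][200:214,160:178]
for r in range(14): print(200+r," ".join("%3d/%3d"%(x[1],x[2]) for x in i[r]))
E
```

```text
[457.07646728 249.92085525  14.42105448] [ 0.61593879  0.3611607  -0.93690768] [ 0.02944034  0.03157964 -0.02061489]
35 far,near x bottom,top [array([167.8, 206.3]), array([166.9, 202.8]), array([171.4, 209. ]), array([170.5, 205.4])]
38 far,near x bottom,top [array([167.6, 205.6]), array([166.7, 202. ]), array([171.2, 208.2]), array([170.4, 204.6])]
200 106/108 109/110 109/109 119/119 120/119 119/120 113/112  83/ 79  22/ 22  20/ 17  34/ 33  68/ 66  87/ 83  69/ 66  16/ 14  19/ 21  22/ 20  17/ 19
201 107/109 108/108 113/112 119/120 114/113 116/118 109/110  90/ 87  37/ 33  19/ 19  37/ 32  75/ 64  90/ 85  77/ 74  22/ 20  14/ 16  22/ 21  18/ 14
202 109/109 111/110 111/113 114/114 109/108 108/107 105/105  96/ 95  62/ 59  41/ 19  54/ 27  76/ 57  89/ 86  82/ 77  37/ 36  20/ 17  17/ 16  21/ 17
203 109/112 106/107 111/112 108/109 108/109 109/107 107/106 105/100 105/ 73 100/ 27  89/ 23  68/ 41  84/ 81  82/ 78  47/ 45  15/ 15  21/ 18  17/ 18
204 109/111 108/109 108/108 108/108 107/108 111/111 120/104 131/ 80 132/ 52 136/ 31 119/ 27  87/ 36  72/ 69  88/ 85  59/ 56  16/ 16  22/ 23  28/ 27
205 109
[... 624 characters left out ...]
/109 106/109 109/109 105/103  86/ 77  71/ 51  74/ 69  95/ 96  78/ 80  48/ 50  49/ 48  53/ 53  57/ 57  65/ 64
210 106/107 108/110 109/110 110/112 109/110 108/109 110/111 109/108 103/103  82/ 83  76/ 77  62/ 65  49/ 49  62/ 61  80/ 80  83/ 84  82/ 83  63/ 64
211 107/108 107/108 110/109 108/109 106/107 108/110 110/111 109/111 108/109 109/110 101/101  75/ 76  65/ 65  93/ 93 105/107 109/111 104/104  76/ 77
212 109/108 106/108 106/108 108/109 107/108 107/106 110/110 109/111 108/108 108/108 110/111 104/105  90/ 89 109/109 110/108 108/110 106/107 101/100
213 108/110 106/108 109/109 108/108 108/109 107/106 110/110 106/108 110/109 108/110 108/108 107/109 108/108 109/110 108/108 108/106 109/108 107/107
```

Call:
drive_tool:
  motion:
    - {"fingers": 0,"linear": [-0.0022,-0.001,0],"twist": 0}
    - {"fingers": 0,"linear": [0,0,0.001],"twist": 0}
    - {"fingers": 0,"linear": [0,0,0.001],"twist": 0}
    - {"fingers": 0,"linear": [0,0,0],"twist": 0}
    - {"fingers": 0,"linear": [0,0,0],"twist": 0}

```text
clock: 18.35
eef_pos: [459.9, 248.9, 12.8]
tool_rot: [3.141, 0.001, 3.133]
force: [0.4, -1.2, 3.6]
width: 12.3
gripper_force: 59.3
```

Call:
drive_tool:
  motion:
    - {"fingers": 0,"linear": [0,0,0.001],"twist": 0}
    - {"fingers": 0,"linear": [0,0,0.001],"twist": 0}
    - {"fingers": 0,"linear": [0,0,0],"twist": 0}
    - {"fingers": 0,"linear": [0,0,0],"twist": 0}

```text
clock: 18.68
eef_pos: [460.2, 248.9, 12.0]
tool_rot: [3.14, 0.001, 3.133]
force: [-0.8, -0.8, 16.3]
width: 12.3
gripper_force: 60.7
```

```bash
python3 - <<'E'
from h import *
s=monitor.read_state();print(s["eef_pos"],s["force"],s["torque"])
for z0 in(28,32,35):print(z0,"disc centre",proj("scene",[446.4,248.7,z0+7]).round(1))
i=cam("scene")["color"][200:215,162:176].astype(int)
for r in range(15): print(200+r," ".join("%4d"%(x[1]-x[2]) for x in i[r]))
E
```

```text
[460.20849553 248.94031576  11.964879  ] [-0.80984036 -0.75326124 16.32476035] [-0.39729097  0.49573518  0.03966485]
28 disc centre [169.6 207.7]
32 disc centre [169.4 206.6]
35 disc centre [169.2 205.9]
200    1   -1    1   -2    0   -1    2    1   -1    1    2    3    4    1
201    0    1    1    0    0   -1    1    2    2   -1    4    6    4    3
202    0    0    0    0   -1   -1    1    2    8   24   20    4    4    1
203   -1   -2   -1    0    0   -2    5   29   66   74   51    3    5    2
204    1    1   -1   -1    1    4   30   76  103  100   71   11    6    3
205    1    0   -1   -1    0   13   48   80   95   83   65   26    8    3
206   -1   -1   -1   -2    1   11   29   52   79   66   57   37   13    2
207   -2    1   -1    0   -1    0    5   20   52   59   52   32    9    2
208   -1    0    0   -1   -1    0    6    9   34   39   23    9    0   -1
209   -1    1    0    1   -1    1    1    7   16   12    4   -1   -2    0
210   -1   -1   -1   -2    1   -2   -1   -1   -1   -2    0    0   -1   -2
211    0   -1    0    0    0   -1   -2    0   -1    0    0    1   -2   -2
212   -1    0   -1   -1   -1   -1    1   -2   -2   -1   -1    1   -1    0
213    0    0   -1   -1    0   -1    1   -1   -3   -2   -1    0   -1   -1
214    0    0    0   -2    0   -1   -2    0   -1   -1   -1    0    1    0
```

Call:
drive_tool:
  motion:
    - {"fingers": 0,"linear": [0,0,-0.002],"twist": 0}
    - {"fingers": 0,"linear": [0,0.0015,0],"twist": 0}
    - {"fingers": 0,"linear": [0,0,0.002],"twist": 0}
    - {"fingers": 0,"linear": [0,0,0],"twist": 0}
    - {"fingers": 0,"linear": [0,0,0],"twist": 0}

```text
clock: 19.15
eef_pos: [460.2, 250.6, 11.4]
tool_rot: [3.141, 0.001, 3.134]
force: [-0.8, -1.4, 12.4]
width: 11.9
gripper_force: 61.2
```

```bash
python3 - <<'E'
from h import *
s=monitor.read_state();print(s["eef_pos"],s["force"],s["torque"])
E
```

```text
[460.18296303 250.62873877  11.44091957] [-0.84192648 -1.39505704 12.39730789] [-0.29086451  0.34617659  0.0433551 ]
```

Call:
drive_tool:
  motion:
    - {"fingers": 0,"linear": [0,0,-0.002],"twist": 0}
    - {"fingers": 0,"linear": [-0.002,0,0],"twist": 0}
    - {"fingers": 0,"linear": [0,0,0.002],"twist": 0}
    - {"fingers": 0,"linear": [0,0,0],"twist": 0}
    - {"fingers": 0,"linear": [0,0,0],"twist": 0}

```text
clock: 19.57
eef_pos: [461.6, 250.9, 11.1]
tool_rot: [3.14, 0.0, 3.134]
force: [-0.6, -0.7, 12.9]
width: 12.1
gripper_force: 61.2
```

```bash
python3 - <<'E'
from h import *
s=monitor.read_state();print(s["eef_pos"],s["force"],s["torque"])
i=cam("scene")["color"][200:215,162:176].astype(int)
for r in range(15): print(200+r," ".join("%4d"%(x[1]-x[2]) for x in i[r]))
E
```

```text
[461.61466729 250.87664307  11.1266173 ] [-0.63147084 -0.73848819 12.87937635] [-0.15706319  0.54675227 -0.03306985]
200    0    0    0   -2   -1   -2    2    1   -2    2    2    4    3    2
201    0   -2    0    1   -1    0    1    2    4   13    9    2    3    2
202   -1   -1    0    0   -1   -1    1   11   56   65   29    3    5    2
203   -1    0   -1   -1    1    2   22   54   95   96   54    7    4    4
204   -1   -1   -2    0    1   16   55  104  101   88   63   17    3    6
205   -1    0   -1   -2    2   18   42   75   80   71   58   31   12    5
206   -1   -2   -1   -1    3    4    6   31   70   62   56   36   13    4
207   -1   -1   -1    0   -1    3    5   15   60   47   28    8    1   -1
208   -1    1   -2   -1   -2    1    8   12   22   20    8    0    1   -1
209   -1   -2    0   -1    0   -1    1    5    8    3    0    0    0   -1
210   -2   -1    0    0    0   -1   -1   -2   -1   -1    2    1   -2   -1
211   -2   -1    0   -1    0   -2   -1   -2    0    1    1   -3    1    0
212   -1    0   -1   -1   -3   -1    0    0   -2   -2   -1    2    0    0
213   -1   -1    0    0    1    0   -1   -1   -2    0   -1   -1    1    0
214    0    0   -2    0   -1   -2   -1   -2   -1    0   -1   -1    0   -1
```

Call:
drive_tool:
  motion:
    - {"fingers": 0,"linear": [0,0,-0.002],"twist": 0}
    - {"fingers": 0,"linear": [-0.002,0,0],"twist": 0}
    - {"fingers": 0,"linear": [0,0,0.002],"twist": 0}
    - {"fingers": 0,"linear": [0,0,0],"twist": 0}
    - {"fingers": 0,"linear": [0,0,0],"twist": 0}

```text
clock: 20.03
eef_pos: [462.9, 250.3, 9.9]
tool_rot: [-3.141, -0.001, 3.134]
force: [0.3, -0.5, -0.6]
width: 12.0
gripper_force: 59.6
```

```bash
python3 - <<'E'
from h import *
s=monitor.read_state();print(s["eef_pos"],s["force"],s["torque"])
i=cam("scene")["color"][199:211,162:176].astype(int)
for r in range(12): print(199+r," ".join("%4d"%(x[1]-x[2]) for x in i[r]))
E
```

```text
[462.94250156 250.28800268   9.86912842] [ 0.25742276 -0.5176549  -0.62679742] [-0.05480548 -0.02179644  0.04322272]
199    1   -3   -1   -1   -2    0    1    4   -2    1    1    3    4    2
200    0   -1    0   -2   -1   -1    1    4    2    0    1    1    5    4
201   -2    0    0    0   -1   -4    0    2    1    2   14   14    4    3
202   -3    1    0    0    0   -2   -2    0   14   41   36   21    2    4
203    0    0    0    1    1   -2    3   23   60   85   64   18    3    4
204   -1   -1    1    0   -1    6   35   67  104   99   83   39    4    5
205    0   -1   -1   -1   -1   11   48   69   92   86   71   49   17    8
206    0    1    0   -1   -1    0   16   33   63   67   59   52   29    8
207   -1   -1   -2   -2    0    1    0    0   25   58   52   33    9   -1
208   -1   -2    0   -2    0   -2   -5   -5   11   39   25   10   -1    0
209    0    0    0    1    0   -2   -4   -5    3    6    4   -1   -1   -2
210   -1   -2   -2   -3   -1    0   -1   -3   -3   -4    0   -1   -1   -2
```

Call:
drive_tool:
  motion:
    - {"fingers": 0,"linear": [0,0,0.001],"twist": 0}
    - {"fingers": 0,"linear": [0,0,0.001],"twist": 0}
    - {"fingers": 0,"linear": [0,0,0],"twist": 0}
    - {"fingers": 0,"linear": [0,0,0],"twist": 0}

```text
clock: 20.42
eef_pos: [463.3, 250.4, 8.4]
tool_rot: [-3.142, -0.0, 3.134]
force: [0.1, -1.0, -1.2]
width: 12.6
gripper_force: 59.6
```

Call:
drive_tool:
  motion:
    - {"fingers": 0,"linear": [0,0,0.001],"twist": 0}
    - {"fingers": 0,"linear": [0,0,0.001],"twist": 0}
    - {"fingers": 0,"linear": [0,0,0],"twist": 0}
    - {"fingers": 0,"linear": [0,0,0],"twist": 0}

```text
clock: 20.75
eef_pos: [463.3, 250.4, 6.5]
tool_rot: [3.142, -0.0, 3.134]
force: [0.5, -0.4, -0.2]
width: 12.0
gripper_force: 59.6
```

```bash
python3 - <<'E'
from h import *
s=monitor.read_state();print(s["eef_pos"],s["force"],s["torque"])
E
```

```text
[463.32821382 250.44392519   6.46921141] [ 0.51030151 -0.43877097 -0.2067544 ] [ 0.03446085 -0.01545912  0.02578187]
```

Call:
drive_tool:
  motion:
    - {"fingers": 0,"linear": [0,0,0.001],"twist": 0}
    - {"fingers": 0,"linear": [0,0,0.001],"twist": 0}
    - {"fingers": 0,"linear": [0,0,0],"twist": 0}
    - {"fingers": 0,"linear": [0,0,0],"twist": 0}

```text
clock: 21.08
eef_pos: [463.4, 250.5, 6.2]
tool_rot: [3.14, 0.0, 3.133]
force: [-3.5, -1.0, 17.4]
width: 12.0
gripper_force: 68.1
```

Call:
drive_tool:
  motion:
    - {"fingers": 0,"linear": [0,0,0.001],"twist": 0}
    - {"fingers": 0,"linear": [0,0,0],"twist": 0}
    - {"fingers": 0,"linear": [0,0,0],"twist": 0}

```text
clock: 21.33
eef_pos: [463.5, 250.6, 6.1]
tool_rot: [3.139, 0.0, 3.133]
force: [-5.8, -2.8, 27.2]
width: 12.0
gripper_force: 73.1
```

```bash
python3 - <<'E'
from h import *
s=monitor.read_state();print(s["eef_pos"],s["force"],s["torque"])
E
```

```text
[463.45019302 250.57817487   6.0803827 ] [-5.78937602 -2.82119552 27.16949644] [-0.36902828  1.14553501  0.02343938]
```

Call:
drive_tool:
  motion:
    - {"fingers": 0,"linear": [0,0,-0.0025],"twist": 0}
    - {"fingers": 0.3,"linear": [0,0,0],"twist": 0}
    - {"fingers": 0.3,"linear": [0,0,0],"twist": 0}
    - {"fingers": 0.3,"linear": [0,0,0],"twist": 0}
    - {"fingers": 0.3,"linear": [0,0,0],"twist": 0}

```text
clock: 21.75
eef_pos: [463.2, 250.4, 5.7]
tool_rot: [-3.141, -0.0, 3.134]
force: [-0.6, 0.0, 1.0]
width: 25.9
gripper_force: 0.5
```

Call:
drive_tool:
  motion:
    - {"fingers": 0.3,"linear": [0,0,-0.005],"twist": 0}
    - {"fingers": 0.3,"linear": [0,0,-0.03],"twist": 0}
    - {"fingers": 0.3,"linear": [0,0,-0.03],"twist": 0}
    - {"fingers": 0.3,"linear": [0,0,-0.03],"twist": 0}
    - {"fingers": 0.3,"linear": [0,0,-0.025],"twist": 0}

```text
clock: 22.17
eef_pos: [463.5, 250.1, 127.9]
tool_rot: [-3.141, 0.001, 3.133]
force: [1.2, 1.0, -0.9]
width: 25.7
gripper_force: 0.0
```

Call:
drive_tool:
  motion:
    - {"fingers": 0,"linear": [0.02,-0.035,-0.01],"twist": 0}
    - {"fingers": 0,"linear": [0.02,-0.035,0],"twist": 0}
    - {"fingers": 0,"linear": [0.02,-0.035,0],"twist": 0}
    - {"fingers": 0,"linear": [0,0,0],"twist": 0}

```text
clock: 22.5
eef_pos: [396.5, 139.4, 136.3]
tool_rot: [-3.14, -0.006, 3.126]
force: [-1.5, -0.1, -0.5]
width: -0.1
gripper_force: 0.0
```

```bash
python3 - <<'E'
from h import *
s=monitor.read_state();print(s["eef_pos"],s["tool_rot"],s["force"],s["qpos"])
art("scene",155,150,225,245)
pt=green("scene",(155,185),(200,225));print(pt.min(0),pt.max(0),pt.mean(0))
art("top",155,195,245,270)
E
```

```text
[396.5366526  139.41985549 136.29620428] [-3.1395039  -0.00637527  3.12578047] [-1.52275542 -0.14358738 -0.49195542] [-0.86982834  0.50441097  0.66444447  2.20317486 -0.54874207  0.60761753
  1.75352519]
150 -----------------+#############.......................................
151 ---------------+###############.......................................
152 ------------+##################-......................................
153 ##++++++#######################+......................................
154 ###############################+......................................
155 ################################......................................
156 ################################.......-..............................
157 ################################.......#+.............................
158 ################################-.---..###-...........................
159 ###########################################+..........................
160 #############################################.........................
161 #############################################......................
[... 12701 characters left out ...]
+++++++++++++++++++++++##+++++.....
263 ................-+++++#+++++++#+++++--+----+++-+++++++++++++++++++++++++++++++#++++++-....
264 ...............--++++##+++++++#+++++--------+++--+++++++++++++++++++++++++++++#+++++++....
265 ...............-+++++#+++++++++++++------------+--+++++++++++++++++++++++++++##++++++-....
266 ..............--+++++#+++++++#+++++-------------------++++++++++++++++++-++++#++++++++..-+
267 ..............-+++++#++++++++#++++++-------------------++++++++++++++++++++++#+++++++#####
268 ..............-+++++#+++++++#+++++++++---------------------++--++++++++++++++#+++++++#####
269 .............-+++++##+++++++#++++++++--------------------------+++--+++++++++#+++++++#####
```

The top view shows the cell in the pocket: green at cols 176–182, rows 233–247, inside a pocket spanning rows 226–249. Next is the cover. I'll go over it to its back side.

Call:
drive_tool:
  motion:
    - {"fingers": 0,"linear": [0,0,-0.03],"twist": 0}
    - {"fingers": 0,"linear": [-0.034,0.018,0],"twist": 0}
    - {"fingers": 0,"linear": [-0.034,0.018,0],"twist": 0}
    - {"fingers": 0,"linear": [-0.034,0.018,0],"twist": 0}
    - {"fingers": 0,"linear": [-0.034,0.018,0],"twist": 0}

```text
clock: 23.02
eef_pos: [541.0, 219.7, 166.1]
tool_rot: [3.141, 0.001, 3.137]
force: [1.0, -0.2, 0.2]
width: -0.0
gripper_force: 0.0
```

Call:
drive_tool:
  motion:
    - {"fingers": 0,"linear": [-0.034,0.018,0],"twist": 0}
    - {"fingers": 0,"linear": [-0.034,0.018,0],"twist": 0}
    - {"fingers": 0,"linear": [0,0,0],"twist": 0}
    - {"fingers": 0,"linear": [0,0,0],"twist": 0}

```text
clock: 23.35
eef_pos: [608.7, 254.3, 164.6]
tool_rot: [-3.141, 0.0, 3.137]
force: [-1.1, -0.5, 0.7]
width: -0.2
gripper_force: 0.0
```

```bash
python3 - <<'E'
from h import *
to(612,251,130);s=monitor.read_state();print(s["qpos"])
print("tcp pred biased",proj("scene",s["eef_pos"]+[17,-2,30]))
art("scene",155,110,230,215)
E
```

```text
clock 23.35 tcp [608.7 254.3 164.6] rot [-3.141  0.     3.137] F [-1.1 -0.5  0.7] w -0.2 g 0.0
tool delta mm [-3.3 -3.3 34.6]
[-0.80505993  0.77260565  0.67187104  1.53857009 -0.53363113  1.02023403
  1.57882443]
tcp pred biased [212.65006532 124.68333453]
110 ......-..---............................-+#+#########################++-+-.
111 .....--..---.............................---+#######################++--++.
112 .....--..---..-.............-...............-######################-+++++-.
113 .......-.---................................-+####################-.++++--.
114 .......------................................-###################-..++---..
115 ........------...............................-+################--...+--....
116 -........----..-..............................-+++###########-.......-.....
117 ..........-----................................--+#########+...............
118 ....-..--.----.................................-+++++######................
119 ...........----................................-+++--#####+................
120 ..-.-.....-----..-.....................
[... 6856 characters left out ...]
GGGGGGG+-.............-----..-..............................
207 ............--..GGGGG+-.............--.----.-.-............................
208 .............-.-GGG+--..............-----++----.........-----..............
209 ...............-+G+-................--+######+-........-------.............
210 ...............----................--#########-........-----+--............
211 ...................................+##########+-......--+---+++-...........
212 ..................................-+###########-......-+++-+##+-..........-
213 ..................................-############-......-++++###+--.--.....-+
214 --................................-############-.....---+#++++++--+--..--++
```

Call:
drive_tool:
  motion:
    - {"fingers": 0,"linear": [0,-0.013,0.01],"twist": 0}
    - {"fingers": 0,"linear": [0,0,0.03],"twist": 0}
    - {"fingers": 0,"linear": [0,0,0.03],"twist": 0}
    - {"fingers": 0,"linear": [0,0,0.03],"twist": 0}
    - {"fingers": 0,"linear": [0,0,0.015],"twist": 0}

```text
clock: 23.82
eef_pos: [603.6, 238.9, 47.8]
tool_rot: [-3.14, -0.006, 3.134]
force: [0.2, 0.1, -0.2]
width: -0.1
gripper_force: 0.0
```

Call:
drive_tool:
  motion:
    - {"fingers": 0,"linear": [0,0,0],"twist": 0}
    - {"fingers": 0,"linear": [0,0,0],"twist": 0}
    - {"fingers": 0,"linear": [0,0,0],"twist": 0}

```text
clock: 24.07
eef_pos: [607.9, 239.3, 52.6]
tool_rot: [3.141, 0.002, 3.134]
force: [-0.1, 0.1, 0.7]
width: -0.0
gripper_force: 0.0
```

```bash
python3 - <<'E'
from h import *
s=monitor.read_state();print(s["eef_pos"],s["force"],s["qpos"])
p=s["eef_pos"];r=np.hypot(p[0],p[1]);b=.06*(290-p[2])*np.array([p[0]/r,p[1]/r,0])+[0,0,.06*r];print("true est",p+b,"proj",proj("scene",p+b))
art("scene",165,130,225,200)
E
```

```text
[607.94714402 239.30062737  52.60805697] [-0.12755006  0.11093736  0.69198714] [-0.74329185  0.88909886  0.58195458  1.6385052  -0.63135256  0.80762477
  1.67960488]
true est [621.20087096 244.51756967  91.8089788 ] proj [216.53337853 157.5014063 ]
130 .-------.-.-.............-..-###############################
131 ..--------...........-....-..-##############################
132 --------.-..........-.........+####+########################
133 ..------.-..........-..........###++########################
134 .----------....................-############################
135 ------------....................############################
136 ------------....................-##########################+
137 -------------....................+#########################+
138 .-------------.-..................##########################
139 .---++--------....................+###+-####################
140 ----+++------......................###-.####################
141 -----++++--........................+##+-####################
142 -----+++++..........................-###+###################
143 --
[... 2998 characters left out ...]
..-......-----++++++-....+##+.....................
190 ...........-.-..-......---++++++-..###+.....................
191 .........-..-....--......--++++++--###-.....................
192 ................-.--...------++++++###-.....................
193 ......-.-...-...-.---.....----+++++###-.....................
194 ..........-..--.-----...---.----..+###+-....................
195 ...........-...--+#++--......-.....+##++-...................
196 .-..........----####+---...........-+++++--.................
197 .--.........---G#####----.........-++-+++++-................
198 ...........--GGGG####----........----.--------..............
199 ..........--GGGGGG###-.............-.........--.............
```

Call:
drive_tool:
  motion:
    - {"fingers": 0,"linear": [0.016,0,0],"twist": 0}
    - {"fingers": 0,"linear": [0.016,0,0],"twist": 0}
    - {"fingers": 0,"linear": [0.014,0,0],"twist": 0}
    - {"fingers": 0,"linear": [0.014,0,0],"twist": 0}
    - {"fingers": 0,"linear": [0,0,0],"twist": 0}

```text
clock: 24.53
eef_pos: [549.3, 240.4, 55.0]
tool_rot: [3.139, 0.007, 3.134]
force: [0.3, -0.5, 7.2]
width: 0.1
gripper_force: 0.0
```

Call:
drive_tool:
  motion:
    - {"fingers": 0,"linear": [0.014,0,0],"twist": 0}
    - {"fingers": 0,"linear": [0.014,0,0],"twist": 0}
    - {"fingers": 0,"linear": [0.014,0,0],"twist": 0}
    - {"fingers": 0,"linear": [0.014,0,0],"twist": 0}
    - {"fingers": 0,"linear": [0,0,0],"twist": 0}

```text
clock: 24.95
eef_pos: [489.2, 241.1, 52.5]
tool_rot: [3.14, -0.001, 3.135]
force: [-0.1, -0.6, -0.2]
width: 0.2
gripper_force: 0.0
```

```bash
cat >> h.py <<'E'
def tr():
    s=monitor.read_state();p=s["eef_pos"];r=np.hypot(p[0],p[1]);b=.06*(290-p[2])*np.array([p[0]/r,p[1]/r,0])+[0,0,.06*r]
    print("read",p.round(1),"true est",(p+b).round(1),"F",s["force"].round(1),"proj",proj("scene",p+b).round(1),"q",s["qpos"].round(2))
E
python3 - <<'E'
from h import *
tr()
art("scene",145,155,225,225)
E
```

```text
read [489.2 241.1  52.5] true est [502.  247.4  85.2] F [-0.1 -0.6 -0.2] proj [183.4 182.5] q [-0.85  0.77  0.55  1.95 -0.68  0.62  1.71]
155 ---------.....-#############################-...................................
156 --------.......#############################+...................................
157 ------..........############################+...................................
158 -----...........+############################...................................
159 ---..............############################+..................................
160 --...............+#########################+##..................................
161 ..................+########################+##-.................................
162 ...................########################++#-.................................
163 ...................########################+++..................................
164 ....................+######################+++..................................
165 .....................#######################++-.................................
166 .....................+#
[... 4287 characters left out ...]
-+++++++++++++++++++
217 .......-++--++--.-.................--+++++--++#########+-....--+++++++++++++++++
218 .........--.-+#+--..................---+++-.-++#######+-.......-++++++++++++++++
219 ..........-...-++-...........-.........-+--..---++++++-.........--++++++++++++++
220 ...............-++-.....................--.......------...........-+++++++++++++
221 ..............-.-++-..............................-----............-++++++++++++
222 ..............-...+++-.............................----............-++++++++++++
223 ...............-...-++-............................----...-........+++++++++++++
224 ....................-++-...........................-----..-........++++++++++++-
```

Call:
drive_tool:
  motion:
    - {"fingers": 0,"linear": [0.012,0,0.004],"twist": 0}
    - {"fingers": 0,"linear": [0.012,0,0.006],"twist": 0}
    - {"fingers": 0,"linear": [0.012,0,0.008],"twist": 0}
    - {"fingers": 0,"linear": [0,0,0.006],"twist": 0}
    - {"fingers": 0,"linear": [0,0,0],"twist": 0}

```text
clock: 25.42
eef_pos: [455.8, 240.6, 26.7]
tool_rot: [3.141, 0.0, 3.134]
force: [1.2, 0.2, 0.4]
width: 0.0
gripper_force: 0.0
```

Call:
drive_tool:
  motion:
    - {"fingers": 0,"linear": [0,0,0.003],"twist": 0}
    - {"fingers": 0,"linear": [0,0,0.002],"twist": 0}
    - {"fingers": 0,"linear": [0,0,0],"twist": 0}
    - {"fingers": 0,"linear": [0,0,0],"twist": 0}

```text
clock: 25.75
eef_pos: [457.1, 240.6, 22.7]
tool_rot: [3.141, 0.002, 3.133]
force: [-0.5, -0.2, 4.8]
width: -0.4
gripper_force: 2.4
```

```bash
python3 - <<'E'
from h import *
tr()
art("scene",145,180,225,225)
E
```

```text
read [457.1 240.6  22.7] true est [471.3 248.1  53.7] F [-0.5 -0.2  4.8] proj [176.  197.4] q [-0.85  0.78  0.48  2.04 -0.75  0.5   1.75]
180 ............+#####################+++-..........................................
181 .............######################++-..........................................
182 .............+#####################+++-.........................................
183 ..............+####################++++----.....................................
184 ...............####################+++++--++....................................
185 ...............+####################++++++###-..................................
186 ................+####################+++++####-.................................
187 .................+++#################++++++###+--...............................
188 ....................+##################++++##-.-+-..............................
189 .....................#############+#####++++-....--.............................
190 .....................####################++-......---...........................
191 .....................+#
[... 2162 characters left out ...]
++++++++++++++++++++
217 .......-+---+++-..---++-.....--+++--.....-++++##########++++++++++++++++++++++++
218 .........--.-+#+-...---.......--+-.......--++++#######++++++++++++++++++++++++++
219 ..........-...-++--............--..........-++++++++++++++++++++++++++++++++++++
220 ...............-++--...........-............--++++-----+-+++++++++++++++++++++++
221 ................-++---........................-+++-------+++++++++++++++++++++++
222 ..............-...+++--........................++---------++++++++++++++++++++++
223 ...............-...-++--.......................-.-------.-++++++++++++++++++++++
224 ....................-++--........................-------.--++++++++++++++++++++-
```

Call:
drive_tool:
  motion:
    - {"fingers": 0,"linear": [0,0,0.001],"twist": 0}
    - {"fingers": 0,"linear": [0,0,0.001],"twist": 0}
    - {"fingers": 0,"linear": [0,0,0],"twist": 0}
    - {"fingers": 0,"linear": [0,0,0],"twist": 0}

```text
clock: 26.13
eef_pos: [457.1, 240.7, 22.4]
tool_rot: [3.139, 0.003, 3.133]
force: [-3.3, -1.9, 23.9]
width: 0.1
gripper_force: 11.6
```

Call:
drive_tool:
  motion:
    - {"fingers": 0,"linear": [0,0,0],"twist": 0}
    - {"fingers": 0,"linear": [0,0,-0.004],"twist": 0}
    - {"fingers": 0,"linear": [0,0,-0.02],"twist": 0}
    - {"fingers": 0,"linear": [0,0,-0.03],"twist": 0}
    - {"fingers": 0,"linear": [0,0,-0.03],"twist": 0}

```text
clock: 26.55
eef_pos: [455.4, 239.8, 104.6]
tool_rot: [-3.14, -0.001, 3.133]
force: [1.2, 0.9, 0.6]
width: -0.2
gripper_force: 0.0
```

Call:
drive_tool:
  motion:
    - {"fingers": 0,"linear": [0,-0.032,0],"twist": 0}
    - {"fingers": 0,"linear": [0,-0.032,0],"twist": 0}
    - {"fingers": 0,"linear": [0,-0.031,0],"twist": 0}
    - {"fingers": 0,"linear": [0,0,0],"twist": 0}
    - {"fingers": 0,"linear": [0,0,0],"twist": 0}

```text
clock: 26.97
eef_pos: [455.4, 143.5, 104.5]
tool_rot: [-3.141, 0.001, 3.129]
force: [-0.2, 0.8, -0.3]
width: 0.0
gripper_force: 0.0
```

```bash
python3 - <<'E'
from h import *
tr();print("plunger top",proj("scene",[452.5,153.5,85]),"gauge head row for z",[(z,proj("scene",[507.5,153,z]).round(1)) for z in(63,70,77)])
art("scene",145,175,240,235)
i=cv2.imread("pics/scene0.png").mean(2).astype(int)
for r in range(196,216): print(r,i[r,203:222])
E
```

```text
read [455.4 143.5 104.5] true est [466.  146.8 133.1] F [-0.2  0.8 -0.3] proj [198.7 196.6] q [-0.77  0.62  0.61  2.1  -0.62  0.61  1.83]
plunger top [194.79781004 212.09133423] gauge head row for z [(63, array([212., 205.])), (70, array([211.8, 203.1])), (77, array([211.5, 201.2]))]
175 ..-----...........................##########################+++-...............................
176 .-----............................-##########################+++-..............................
177 ----...............................-#########################++++..............................
178 ---.................................#########################++++-.............................
179 --..................................-#########################+++++..--........................
180 .....................................######################++##++++++##+.......................
181 .....................................+#####################-+##+++++++##+......................
182 ......................................+###################+-####++++++###......................
183 ...........
[... 6144 characters left out ...]
32 113 113 119 123 121 121 121
 121]
208 [122 121 123 122 124 121 122 119 106  98  96  94  93 112 122 120 122 120
 122]
209 [123 122 120 122 121 121 120 105  89  96  98  90  73  89 115 122 121 122
 124]
210 [123 123 123 123 122 122 113  85  77  90  98  90  72  77  97 121 123 122
 124]
211 [122 123 123 123 122 122 106  74  72  80  92  81  58  64  73 108 122 123
 120]
212 [124 125 123 122 118 115 100  69  68  72  78  55  44  42  52  88 123 120
 121]
213 [122 121 122 117 110 110 102  69  56  63  63  43  38  45  54  80 108 117
 102]
214 [124 123 119 109 110 109 106  89  58  44  48  44  47  55  66  68  79  94
  67]
215 [122 123 120 116 110 112 112 109  99  82  84  76  63  69  70  68  69  67
  69]
```

Call:
drive_tool:
  motion:
    - {"fingers": 0,"linear": [0.015,0.0065,0],"twist": 0}
    - {"fingers": 0,"linear": [0,0,0.018],"twist": 0}
    - {"fingers": 0,"linear": [0,0,0.017],"twist": 0}
    - {"fingers": 0,"linear": [0,0,0],"twist": 0}
    - {"fingers": 0,"linear": [0,0,0],"twist": 0}

```text
clock: 27.43
eef_pos: [439.3, 152.9, 68.5]
tool_rot: [-3.141, -0.001, 3.135]
force: [0.5, -1.1, 1.0]
width: 0.3
gripper_force: 0.0
```

```bash
python3 - <<'E'
from h import *
tr();print("plunger top",proj("scene",[453.5,154,85]))
art("scene",180,190,225,235)
E
```

```text
read [439.3 152.9  68.5] true est [451.9 157.3  96.4] F [ 0.5 -1.1  1. ] proj [192.9 208.3] q [-0.75  0.66  0.52  2.15 -0.69  0.5   1.87]
plunger top [194.95844755 211.74091759]
190 ###################+++.......................
191 ###################+++-......................
192 ###################++++-.....................
193 ####################+++++..--................
194 ####################+++++++##+...............
195 #####################++++++###+..............
196 .#####################++++++##+..............
197 .+#####################+++++##-..............
198 .-################+#####++++++...............
199 ..#######################+++--...............
200 ..+#######################+-..--.............
201 ...+#####################+-...-..............
202 ....++##################+-...................
203 .....-+###############+--....................
204 .....++##############+-......................
205 ....#++++##########++-.......................
206 ..-##+++-+########+-.-.......................
207 .+###+-+--+######+.---.......................
208 #####+-+--+#######
[... 627 characters left out ...]

221 ...............-----..................-++++++
222 ................----.................-+++++++
223 ................----...-............-++++++++
224 ................-----..-...........-++++++++-
225 .................---..---........--++++++++-.
226 ..........-.......--.--+-..----.-+++++++++-..
227 ....................--+++--+++--+++++++++-...
228 ...........-.--.....--++++++++++++++++++-....
229 ...............--.--++++++++++++++++++-......
230 ....-...--..........--+++++++++++++++-.......
231 ............-.........++++++++++++++-........
232 -....................-+++++++++++++-.........
233 --....................-+++++++++++-..........
234 +--.-..................++++++++++-...........
```

Call:
drive_tool:
  motion:
    - {"fingers": 0,"linear": [-0.001,-0.003,0.003],"twist": 0}
    - {"fingers": 0,"linear": [0,0,0.003],"twist": 0}
    - {"fingers": 0,"linear": [0,0,0.002],"twist": 0}
    - {"fingers": 0,"linear": [0,0,0],"twist": 0}
    - {"fingers": 0,"linear": [0,0,0],"twist": 0}

```text
clock: 27.9
eef_pos: [440.6, 149.1, 61.1]
tool_rot: [3.141, -0.0, 3.134]
force: [0.2, 0.0, -0.9]
width: 0.3
gripper_force: 0.0
```

Call:
drive_tool:
  motion:
    - {"fingers": 0,"linear": [0,0,0.001],"twist": 0}
    - {"fingers": 0,"linear": [0,0,0.001],"twist": 0}
    - {"fingers": 0,"linear": [0,0,0],"twist": 0}
    - {"fingers": 0,"linear": [0,0,0],"twist": 0}

```text
clock: 28.23
eef_pos: [440.5, 149.1, 59.0]
tool_rot: [3.142, -0.0, 3.134]
force: [0.7, -0.5, 1.2]
width: -0.1
gripper_force: 0.0
```

Call:
drive_tool:
  motion:
    - {"fingers": 0,"linear": [0,0,0.001],"twist": 0}
    - {"fingers": 0,"linear": [0,0,0.001],"twist": 0}
    - {"fingers": 0,"linear": [0,0,0],"twist": 0}
    - {"fingers": 0,"linear": [0,0,0],"twist": 0}

```text
clock: 28.57
eef_pos: [440.5, 149.1, 56.9]
tool_rot: [-3.142, -0.0, 3.134]
force: [-0.5, 0.2, 0.3]
width: -0.1
gripper_force: 0.0
```

Call:
drive_tool:
  motion:
    - {"fingers": 0,"linear": [0,0,0.001],"twist": 0}
    - {"fingers": 0,"linear": [0,0,0.001],"twist": 0}
    - {"fingers": 0,"linear": [0,0,0],"twist": 0}
    - {"fingers": 0,"linear": [0,0,0],"twist": 0}

```text
clock: 28.9
eef_pos: [440.6, 149.2, 55.2]
tool_rot: [3.141, 0.0, 3.134]
force: [0.0, -0.0, 3.0]
width: -0.1
gripper_force: 1.9
```

Call:
drive_tool:
  motion:
    - {"fingers": 0,"linear": [0,0,0.003],"twist": 0}
    - {"fingers": 0,"linear": [0,0,0.003],"twist": 0}
    - {"fingers": 0,"linear": [0,0,0.003],"twist": 0}
    - {"fingers": 0,"linear": [0,0,0.003],"twist": 0}
    - {"fingers": 0,"linear": [0,0,0],"twist": 0}

```text
clock: 29.32
eef_pos: [440.7, 149.1, 43.1]
tool_rot: [3.141, 0.0, 3.134]
force: [-1.5, -0.6, 7.6]
width: 0.2
gripper_force: 4.0
```

Call:
drive_tool:
  motion:
    - {"fingers": 0,"linear": [0,0,0.002],"twist": 0}
    - {"fingers": 0,"linear": [0,0,0.002],"twist": 0}
    - {"fingers": 0,"linear": [0,0,0.002],"twist": 0}
    - {"fingers": 0,"linear": [0,0,0],"twist": 0}
    - {"fingers": 0,"linear": [0,0,0],"twist": 0}

```text
clock: 29.73
eef_pos: [440.6, 149.2, 37.5]
tool_rot: [3.141, 0.0, 3.134]
force: [-2.1, 0.5, 9.1]
width: 0.0
gripper_force: 4.9
```

```bash
python3 - <<'E'
from h import *
tr()
for z in(85,67,66): print(z,proj("scene",[453,153.8,z]),proj("scene",[453,153.8,z-12]))
art("scene",180,195,225,235)
E
```

```text
read [440.6 149.2  37.5] true est [455.  154.   65.4] F [-2.1  0.5  9.1] proj [196.3 216.6] q [-0.68  0.71  0.44  2.17 -0.75  0.42  1.93]
85 [194.86353556 211.90564236] [195.43505415 215.11784486]
67 [195.71654609 216.69996153] [196.27120556 219.81740788]
66 [195.76318918 216.96211757] [196.31693399 220.07442311]
195 #########################-...................
196 #####################+###+...................
197 #####################+###+--.................
198 #####################+++#+-..................
199 ######################+++-...................
200 ######################+++--...-..............
201 ######################++++-...-..............
202 ######################+++++-.................
203 #######################++++++-...............
204 +####################+#++++++###.............
205 .+###################+#+++++++###............
206 .-#######################++++++##+...........
207 .+###################+####+++++##+-..........
208 #####################++####++++++---.........
209 ####++##############++######++++-----........
210 ##++++#######################++
[... 514 characters left out ...]

221 ..........-+--+#######-...............-++++++
222 ...........----######--..............-+++++++
223 ............---+###+-.--..-.........-++++++++
224 ................++---.------.......-++++++++-
225 ................-----.--+++---...--++++++++-.
226 ........-.-......------++++++-..-+++++++++-..
227 ...........-.....-----++++++++--+++++++++-...
228 .............--..----+++++++++++++++++++-....
229 ..........-...-----+++++++++++++++++++-......
230 .................--++++++++++++++++++-.......
231 .............-....-+++++++++++++++++-........
232 -..................--++++++++++++++-.........
233 --...................+++++++++++++-..........
234 +--.-...............-++++++++++++-...........
```

Call:
drive_tool:
  motion:
    - {"fingers": 0,"linear": [0,0,0.001],"twist": 0}
    - {"fingers": 0,"linear": [0,0,0],"twist": 0}
    - {"fingers": 0,"linear": [0,0,0],"twist": 0}
    - {"fingers": 0,"linear": [0,0,0],"twist": 0}
    - {"fingers": 0,"linear": [0,0,0],"twist": 0}

```text
clock: 30.2
eef_pos: [440.7, 149.2, 36.6]
tool_rot: [3.141, 0.0, 3.133]
force: [-1.9, -0.2, 10.1]
width: 0.3
gripper_force: 5.1
```

Call:
drive_tool:
  motion:
    - {"fingers": 0,"linear": [0,0,0],"twist": 0}
    - {"fingers": 0,"linear": [0,0,0],"twist": 0}
    - {"fingers": 0,"linear": [0,0,0],"twist": 0}
    - {"fingers": 0,"linear": [0,0,0],"twist": 0}
    - {"fingers": 0,"linear": [0,0,0],"twist": 0}

```text
clock: 30.62
eef_pos: [440.7, 149.2, 36.6]
tool_rot: [3.141, 0.0, 3.134]
force: [-1.9, 0.4, 9.1]
width: -0.1
gripper_force: 5.1
```

```bash
python3 - <<'E'
from h import *
tr()
f=[]
for k in range(12):
    C.clear(); im=cam("scene")["color"] ; s=monitor.read_state(); f.append(s["force"][2])
print("mean Fz",np.mean(f),"depth",(np.mean(f)-4)/.35)
a=cv2.imread("pics/scene0.png").mean(2);b=im.mean(2)
for c in range(195,201):
    print(c,a[214:226,c].astype(int),b[214:228,c].astype(int))
# gauge in current picture and cover outline
print(im.mean(2)[200:208,206:217].astype(int))
cv2.imwrite("pics/fin.png",cv2.resize(im[175:235,140:240],(800,480),interpolation=cv2.INTER_CUBIC))
E
```

```text
read [440.7 149.2  36.6] true est [455.1 154.1  64.5] F [-1.9  0.4  9.1] proj [196.4 216.8] q [-0.68  0.71  0.44  2.17 -0.76  0.42  1.94]
mean Fz 10.118688459800781 depth 17.481967028002234
195 [ 27  23  27  23  14  57  94 106 121 132 142 160] [ 15  19  19  18  17  16  15  21  29  57 113 156 164 159]
196 [ 25  25  28  23  13  61  98  98  97  95  93 115] [ 18  20  19  17  20  17  21  18  19  18  59  92 124 151]
197 [ 25  25  22  20  19  65  98 100 101  99 100  98] [20 20 19 18 19 20 14 18 17 20 63 97 93 94]
198 [ 23  25  22  14  38  73  93  94  94  97  98 100] [17 18 20 20 19 22 22 22 20 23 69 97 96 92]
199 [ 23  22  15  24  67  95  97 104 105 101  95 102] [20 19 18 20 18 18 17 18 14 33 75 94 94 95]
200 [ 23  17  23  54  99 118 128 151 151 134 101 111] [19 16 19 19 17 17 18 15 21 60 93 98 98 96]
[[104 118 122 118 108 108 114 141 178 209 219]
 [ 93 123 121 118 105 113 123 123 130 161 203]
 [ 73 104 113 121 134 162 194 195 181 144 156]
 [ 59  66  79 100 120 164 218 232 230 194 128]
 [ 58  54  51  40  31  53 142 215 233 220 139]
 [ 58  56  56  45  26  26  56 139 210 202 129]
 [ 58  62  61  62  47  29  24  58 124 146 119]
 [ 53  63  64  64  56  33  23  39  82 114 122]]
```

View pics/fin.png

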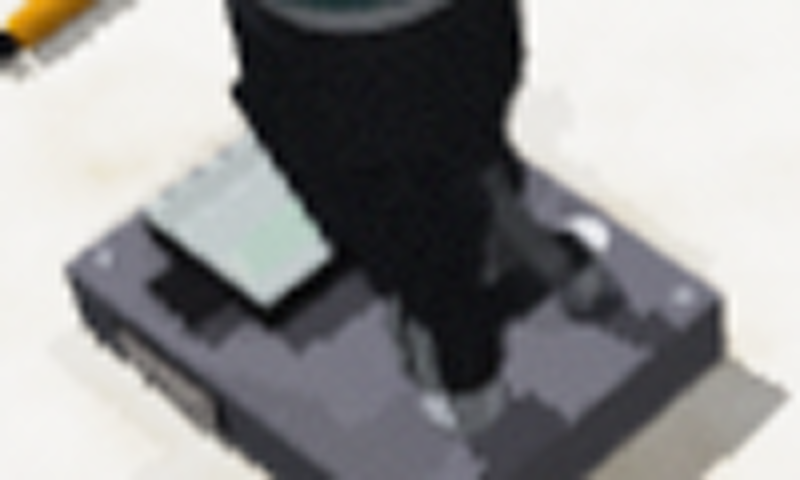

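The last picture shows the cover shut with the cell visible through it at (265,240), and the fingers holding the plunger down at (465,370). The plunger's lower rim has dropped about 5.0 px, or 18–19 mm, which matches the gauge pin's top at about 66.5 mm. I'm handing in.

```bash
python3 -c "
from cell import ctrl
print(ctrl.finish_job())"
```

```text
the job is handed in; nothing more can be done
None
```

I handed the job in with the cell in the pocket, the cover shut, and the fingers holding the plunger down about 18–19 mm at about 10 N. I measured the gauge pin's top about 18.5 mm below the released plunger, give or take 1.5 mm. The hand-in returned no verdict.

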